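# Refit the cover of a bench air-filter unit

## Robot

A 6-joint arm with a two-finger parallel gripper is mounted at the origin on the work surface. World frame = base frame: x ahead of the robot, y to its left, z up, the work surface at z = 0. Lengths are in mm, angles in rad, forces in N, time in s.
With the tool pointing down it reaches from about 350 to 975 mm from the base axis. Payload 7.1 kg.
Tool frame: the origin (TCP) lies at the very end of the fingers, on their centre line; the grasp point (between the pads) lies 19 mm behind it (ctrl.grip_depth is the distance from the TCP to the grasp point, in mm); x points along the fingers, z is the direction in which the jaws open and shut, and the axes are right-handed (so a half turn about x gives the same grasp; the last joint's range is limited). The gripper opens to 88 mm and grips with 3 to 60 N. Pads are 20 mm wide; open, the fingers measure 115 mm over their backs; the gripper's body (75 mm by 178 mm) begins 61 mm behind the grasp point.
Start: joints at [-1.337, 0.423, 1.63, -0, 1.089, -0.019], TCP at [156.341, -605.113, 222.675] pointing down, gripper open.
Joint ranges: [-3, 3], [-0.9, 2.11], [0.09, 2.58], [-1.31, 4.45], [0.11, 2.69], [-2.54, 2.54]. Speed limits (rad/s): [2.39, 2.39, 3.01, 3.14, 3.14, 3.14].

## Interface

Orientations are given as a rotation vector (axis times angle).
In Python, from workcell import ctrl gives the robot as it stands. The module is installed in compiled form; this text tells all that it offers.
- The arm moves only by the tool send_rows, never from a script. Its argument "rows" is a list of rows, each a list of 4 numbers: the shift along the tool's x, y, z in mm, then the turn about the tool's x in rad. In form: [[x, y, z, turn], ...]. A call has 1 to 10 rows; each row shifts and turns the pose as measured when the row begins, along the tool's axes as they then stand; what a row does not reach is not made up. A row lasts 1/12 s, in which the tool goes at most 41.7 mm and 7.16 degrees, less where a joint would pass 70% of its speed; a pose out of reach is approached as far as the arm can. A call with a gripper value outside its range is refused whole. "fingers" is the opening, from 0 (shut) to 1 (fully open), set as the call begins (left out, the last holds). The fingers move at their own pace and stop on an object; the grip force is fixed at half the most. Time passes only in rows, so rows that do not move let the fingers close. It gives the time, the measured TCP pose, the force and the opening at its end, in the units of the state.
- ctrl.get_obs(): the state, without advancing time (a new reading comes with each control period).
- ctrl.get_image(name): name is "scene" or "top"; returns a dict with "img" (480x640x3 uint8, red, green, blue), "depth" (480x640 float32, mm along the optical axis (not along the pixel's ray), 0 where there is no reading), "mtx" (3x3 intrinsics, pixels), "dist_coeffs" ([k1, k2, p1, p2, k3] as OpenCV has them; the pictures are not rectified), "world_from_camera" (4x4, takes a point from camera to world coordinates). Camera axes: x right, y down, z forward; pixel columns grow to the right and rows downward; lengths in mm; the calibration is good to about 2 mm. A picture is of the moment at which its call begins.
- ctrl.close_job(): hands the job in, once; it reports no verdict.
The state is a dict: "t": time; "qpos": joint angles; "qvel": joint speeds; "joint_torque": joint torques, N m; "ee_pos": TCP position; "orientation": TCP orientation; "ft_force": force on the tool from outside, world axes, zero at the start; "moment": the same for the moment, N m; "width": finger opening in mm.
Only numpy, scipy, OpenCV 4.12 (cv2) and the standard library are available. Lean on these libraries where they do the work, as an engineer would, in place of code of your own. Each camera call takes 0.05 s, during which the arm holds its last target.

## Task

Put the loose cover back on the air-filter unit: take it by its grip rib, hold it tilted, hook its tongue under the ledge at the unit's near end until it meets the stop, then swing it down and press its far edge until the roller catch snaps over it and the cover lies flat in its frame. Work gently: at most about 15 N between cover and unit while hooking and swinging, and 25 N while pressing home. Leave the other things on the bench where they are, and let go at the end.

Things in the scene. Friction and masses are not known exactly. Their poses are not given: they have to be found in the camera images.
- casing: The air-filter unit, fixed: low white casing 280 (x) x 180 (y) x 62 mm. Origin: centre of its underside, z up; its -x end is nearer the robot. On its flat top (z = 62 mm) sits a grey frame for the cover: ledge and stop at the -x end, two side rails and a far cross rail (tops z = 70 mm) that the cover lies on, side walls 116 mm apart (tops z = 78 mm), far wall with roller catch.
- seat (a point): Nominal place of the seated cover's origin: casing x = 0, y = 0, z = 70 mm; cover and casing axes parallel. The frame is centred in y and square, but is clamped in slots up to 20 mm either way in x; frame x positions are nominal, the true shift is not in any pose and must be felt or seen. It is the same for stop, ledge, rails and far wall, and does not give.
- stop (a point): Nominal stop wall: casing x = -79.5 mm, y = 0, z = 70 mm. From it the ledge (4 mm thick, underside z = 79 mm) overhangs 11.5 mm towards +x; the far wall's inner face (top z = 92 mm) is 146.5 mm from it. The rails begin 8 mm beyond the ledge's edge and are 84 mm apart; between them and under the ledge is open space down to the casing's top, where the tongue may dip.
- cover: Loose grey filter cover, about 0.16 kg (varies): plate 130 (x) x 110 (y) x 6 mm; tongue on its -x edge, 14 mm long, 70 wide, 4 thick, underside level with the plate's; grip rib across the middle of the top, 14 (x) x 60 (y) mm, from z = 6 to 36 mm. Origin: centre of the plate's underside, z up. Starts flat on the bench, right way up. Seated it has 2.5 mm of play in x, 3 mm each way in y.
- cover_tip (a point): Middle of the tongue's end, on the underside: x = -79 mm, y = 0, z = 0 of the cover.
- cover_far (a point): Middle of the cover's other (far) edge, on the underside: x = +65 mm, y = 0, z = 0 of the cover.
- catch (a joint): Sprung roller catch, middle of the far wall: steel roller 16 mm thick, 30 long in y, axis at casing z = 83 mm, jutting 5 mm inward over the cover's place. In m: 0 when out, up to 0.009 pushed back (+x). A hooked cover swung down rests on it with about 0.13 rad of tilt left (lower it there before letting go); pressing near its far edge with some 3 to 8 N makes the roller give way and snap out above the plate.
- jar: Bystander: small closed amber jar, 40 mm wide, 75 mm tall, beside the unit; origin at the middle of its underside.
- marker: Bystander: white round marker pen, 100 mm long, 14 mm thick, lying near the cover; origin at the middle of its underside.
- tube_rack: Bystander: white rack of red-capped tubes, 75 x 190 x 83 mm; origin at the middle of its underside.
- flask: Bystander: narrow-necked glass flask, 80 mm wide, 172 mm tall; origin at the middle of its underside.
- measuring_cylinder: Bystander: tall glass measuring cylinder on an orange foot, 72 mm wide, 215 mm tall; origin at the middle of its underside.
- beaker: Bystander: glass beaker, 70 mm wide, 90 mm tall; origin at the middle of its underside.
- dishes: Bystander: stack of clear round dishes, 90 mm wide, 55 mm tall; origin at the middle of its underside.
Mind the look-alikes: they are no part of the job. What is shaped like the cover but green is not meant.

How it is judged (in metres and radians):
On the way:
1. the cover is tilted, far edge up, with its tongue dipped into the frame and under the ledge (x of cover_tip in the frame of casing between -0.102 and -0.055 m and z of cover_tip in the frame of casing between 0.06 and 0.0725 m and z of cover_far in the frame of casing above 0.092 m), for 0.2 s.
At the end, for the whole second after the job is handed in: Cover flat on the rails: undersides of tongue end and far edge both 68 to 72.5 mm above the casing's underside, tilt under 0.03 rad, within 5 mm of the casing's middle in y, -22.5 to +24 mm in x; roller back out above it (catch under 4 mm); cover at rest (under 10 mm/s) (z of cover_far in the frame of casing between 0.068 and 0.0725 m and z of cover_tip in the frame of casing between 0.068 and 0.0725 m and x of cover in the frame of casing between -0.0225 and 0.024 m and y of cover in the frame of casing between -0.005 and 0.005 m and angle between cover's own z axis and vertical below 0.03 rad and value of joint catch below 0.004 m and linear speed of cover below 0.01 m/s); the robot touches nothing.
It fails at once if before the cover is pressed home (far edge more than 10 mm up) it bears on the unit with more than 18 N (contact force between cover and casing above 18 N and z of cover_far in the frame of casing above 0.08 m).
It fails at once if the cover is pressed against the unit with more than 35 N (contact force between cover and casing above 35 N).
It fails at once if a bystander is moved more than 30 mm (distance of any of jar, marker, tube_rack, flask, measuring_cylinder, beaker, dishes from where it was at the start of the episode above 0.03 m).
It also fails if it takes over 64 s, if anything falls off the work surface, if the arm or the gripper's body presses on something with over 40 N, if the wrist force passes 120 N, or if a joint passes its speed limit or range.

## Working session

There is one attempt and no reset: what is moved stays moved. The work goes in short steps, Python scripts to look and compute and a tool call to move; the robot and the scene stay as the last step left them, time stands still between calls to the robot, and variables do not carry over. Pictures are saved under pics/ and viewed, and the job is handed in when it is done.

Besides the shell and the picture viewer there is one more tool, called after "Request:" by a JSON object that holds its "method" and its "body". send_rows: Moves the arm, as the interface text tells. Its arguments: {"type":"object","properties":{"rows":{"type":"array"},"fingers":{"type":"number"}},"required":["rows"]}

```bash
mkdir -p pics; ls; python3 - <<'E'
from workcell import ctrl
import cv2
o=ctrl.get_obs()
for k,v in o.items(): print(k,v)
for n in("scene","top"):
    d=ctrl.get_image(n); cv2.imwrite(f"pics/{n}0.png",d["img"][:,:,::-1]); print(n,d["mtx"].tolist(),d["dist_coeffs"],d["world_from_camera"].round(3).tolist())
E
```

```text
pics
t 0.0
qpos [-1.33697479e+00  4.23865655e-01  1.63068333e+00  6.94900858e-06
  1.08862573e+00 -1.89948096e-02]
qvel [-0.00136662 -0.00091346 -0.00104161  0.00064554 -0.00010124  0.00053192]
joint_torque [-2.42372539e-05 -5.44624150e+01 -2.73676032e+01  6.43873005e-02
  2.26563087e-02 -1.11547217e-04]
ee_pos [ 156.23113804 -604.57419537  221.88883887]
orientation [ 1.02198406  1.31950752 -1.02032121]
ft_force [-0.19677768 -0.10835467 -0.44288506]
moment [ 0.05858584 -0.00768222  0.00962825]
width 87.90151793575419
scene [[477.04177421752274, 0.0, 329.7836485249959], [0.0, 477.04177421752274, 249.3656339073541], [0.0, 0.0, 1.0]] [0.00993705 0.         0.         0.         0.        ] [[-0.13, 0.794, -0.594, 1196.088], [0.991, 0.099, -0.084, 87.52], [-0.008, -0.6, -0.8, 934.001], [0.0, 0.0, 0.0, 1.0]]
top [[515.8367239052277, 0.0, 316.3697848657754], [0.0, 515.8367239052277, 242.45006113879958], [0.0, 0.0, 1.0]] [-0.12111857  0.          0.          0.          0.        ] [[-0.003, -0.991, 0.134, 366.006], [-1.0, 0.005, 0.015, -9.264], [-0.015, -0.134, -0.991, 1248.19], [0.0, 0.0, 0.0, 1.0]]
```

View pics/scene0.png

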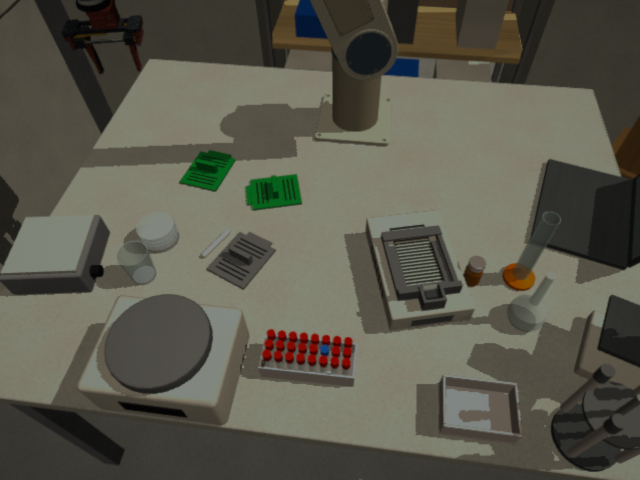

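View pics/top0.png

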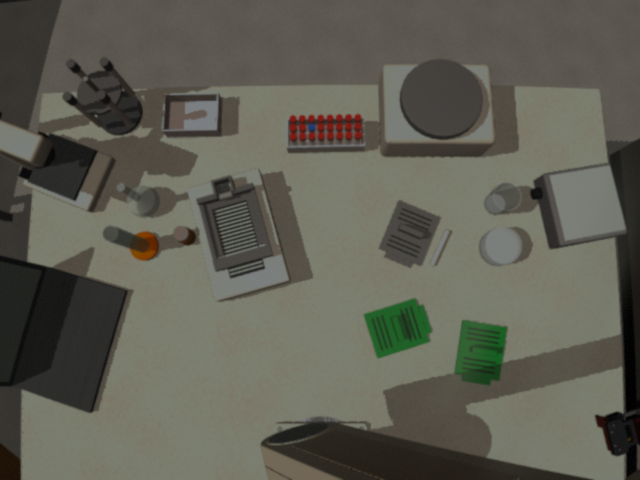

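The scene view has the unit at (420,265), the grey cover at (242,258), the marker at (214,243) and the jar at (475,270). The top view has the unit at (240,235) and the grey cover at (410,233). The green look-alikes are nearer the robot. I'll zoom in next.

```bash
cat > h.py <<'E'
import numpy as np, cv2
from workcell import ctrl
def ray(d,uv):
    uv=np.asarray(uv,float).reshape(-1,1,2)
    n=cv2.undistortPoints(uv,d["mtx"],np.array(d["dist_coeffs"])).reshape(-1,2)
    T=d["world_from_camera"]; r=np.c_[n,np.ones(len(n))]@T[:3,:3].T
    return T[:3,3],r
def plane(d,uv,z):
    c,r=ray(d,uv); return c+r*((z-c[2])/r[:,2])[:,None]
def proj(d,P):
    T=np.linalg.inv(d["world_from_camera"]); 
    return cv2.projectPoints(np.asarray(P,float).reshape(-1,3),cv2.Rodrigues(T[:3,:3])[0],T[:3,3],d["mtx"],np.array(d["dist_coeffs"]))[0].reshape(-1,2)
def cloud(d):
    h,w=d["depth"].shape; u,v=np.meshgrid(np.arange(w),np.arange(h))
    c,r=ray(d,np.stack([u,v],-1).reshape(-1,2)); 
    return (c+r*d["depth"].reshape(-1,1)).reshape(h,w,3)
def crop(d,u0,v0,u1,v1,s,name,gain=1.6):
    im=np.clip(d["img"][v0:v1,u0:u1].astype(float)*gain,0,255).astype(np.uint8)
    im=cv2.resize(im,None,fx=s,fy=s,interpolation=cv2.INTER_CUBIC); cv2.imwrite(name,im[:,:,::-1])
E
python3 - <<'E'
from h import *
t=ctrl.get_image("top"); s=ctrl.get_image("scene")
crop(t,180,160,300,310,4,"pics/t_unit.png"); crop(t,365,190,465,280,6,"pics/t_cov.png")
crop(s,355,200,485,330,4,"pics/s_unit.png");crop(s,190,220,290,295,6,"pics/s_cov.png")
import pickle; pickle.dump((t,s),open("i0.pkl","wb"))
C=cloud(t)
for p in [(410,233),(440,245),(250,300),(205,200),(280,270),(240,225),(410,315)]: print(p,C[p[1],p[0]].round(1))
E
```

```text
(410, 233) [ 552.1 -214.5   34.9]
(440, 245) [ 525.5 -290.2   14.8]
(250, 300) [395.7 170.1   1.1]
(205, 200) [622.6 264.1  95.1]
(280, 270) [462.9  92.1  65.9]
(240, 225) [569.6 187.5  59.7]
(410, 315) [ 358.  -215.2    1.6]
```

View pics/t_unit.png

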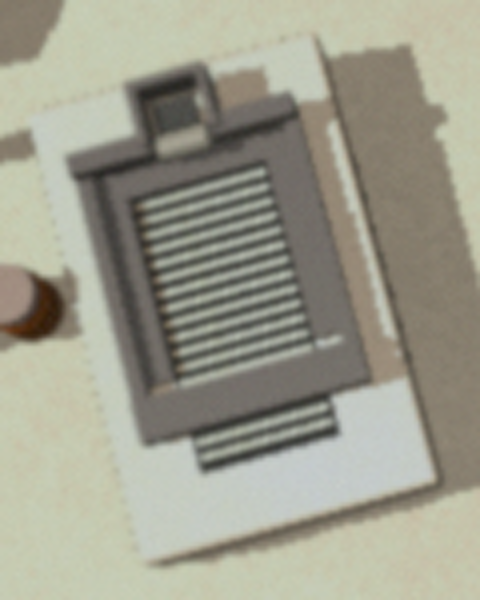

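View pics/t_cov.png

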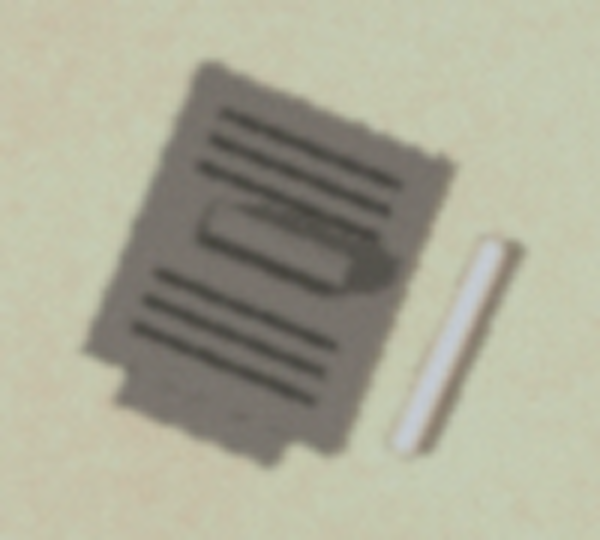

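View pics/s_unit.png

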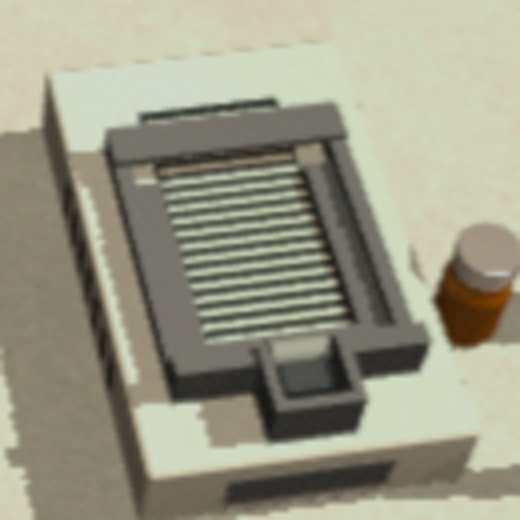

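View pics/s_cov.png

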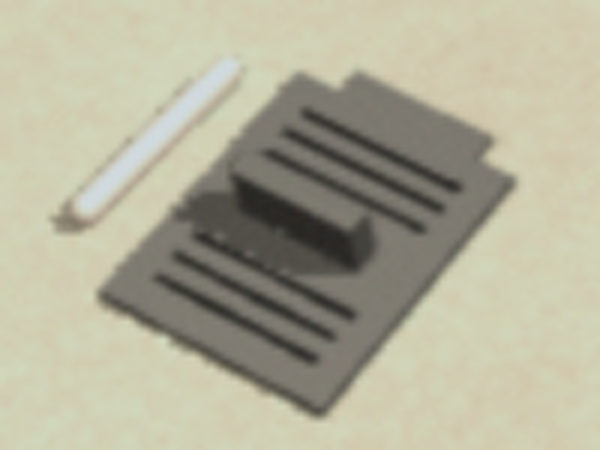

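```bash
cat > meas.py <<'E'
from h import *
import pickle
t,s=pickle.load(open("i0.pkl","rb"))
def graymask(d,box):
    im=d["img"]; hsv=cv2.cvtColor(cv2.cvtColor(im,cv2.COLOR_RGB2BGR),cv2.COLOR_BGR2HSV)
    return hsv
for n,d,box in(("t",t,(365,190,465,280)),("s",s,(190,220,290,295))):
    u0,v0,u1,v1=box; sub=d["img"][v0:v1,u0:u1].astype(int)
    g=sub.sum(2)/3; 
    m=(g<(g.min()+g.max())/2*0+115).astype(np.uint8)
    print(n,"hist",np.percentile(g,[2,10,25,50,75,90]))
    thr,m=cv2.threshold(g.astype(np.uint8),0,255,cv2.THRESH_BINARY_INV+cv2.THRESH_OTSU); print(thr)
    m=cv2.morphologyEx(m,cv2.MORPH_OPEN,np.ones((3,3)))
    cs,_=cv2.findContours(m,cv2.RETR_EXTERNAL,cv2.CHAIN_APPROX_NONE)
    c=max(cs,key=cv2.contourArea).reshape(-1,2)+[u0,v0]
    W=plane(d,c,6.)[:,:2].astype(np.float32)
    r=cv2.minAreaRect(W); print(n,"minrect",r, cv2.contourArea(W.reshape(-1,1,2)))
    print(cv2.boxPoints(r).round(1).tolist())
# marker
for n,d,box in(("t",t,(425,220,460,272)),("s",s,(190,220,235,262))):
    u0,v0,u1,v1=box; sub=d["img"][v0:v1,u0:u1]
    b=sub[:,:,2].astype(int); m=(b>sub[:,:,0].astype(int)-3)&(b>np.percentile(b,80))
    cs,_=cv2.findContours(m.astype(np.uint8),cv2.RETR_EXTERNAL,cv2.CHAIN_APPROX_NONE)
    c=max(cs,key=cv2.contourArea).reshape(-1,2)+[u0,v0]
    print(n,"marker",cv2.minAreaRect(plane(d,c,7.)[:,:2].astype(np.float32)))
E
python3 meas.py
python3 -c "
from scipy.spatial.transform import Rotation as R
print(R.from_rotvec([ 1.02198406,1.31950752,-1.02032121]).as_matrix().round(3))"
```

```text
t hist [ 48.33333333  66.33333333  73.33333333 117.66666667 119.
 120.        ]
92.0
t minrect ((551.9849853515625, -215.89932250976562), (113.67265319824219, 145.90579223632812), 66.6859130859375) 15219.696180618368
[[462.5, -239.1999969482422], [596.5, -297.0], [641.5, -192.60000610351562], [507.5, -134.8000030517578]]
s hist [ 35.          62.          75.66666667 123.33333333 124.66666667
 125.66666667]
93.0
s minrect ((556.6179809570312, -214.83901977539062), (112.54325103759766, 146.49313354492188), 66.767333984375) 15298.392457986716
[[467.1000061035156, -237.6999969482422], [601.7000122070312, -295.3999938964844], [646.0999755859375, -192.0], [511.5, -134.1999969482422]]
t marker ((520.6810302734375, -289.23687744140625), (6.431892395019531, 91.03235626220703), 63.58660125732422)
s marker ((518.358642578125, -291.3922119140625), (6.319872856140137, 88.87493896484375), 64.37249755859375)
[[-0.     0.968  0.25 ]
 [ 0.002  0.25  -0.968]
 [-1.     0.    -0.002]]
```

```bash
cat > meas2.py <<'E'
from h import *
import pickle
t,s=pickle.load(open("i0.pkl","rb"))
for n,d,box in(("t",t,(180,160,300,310)),("s",s,(355,200,485,330))):
    u0,v0,u1,v1=box; sub=d["img"][v0:v1,u0:u1].astype(int)
    for p in [(100,290//4*0+120),(20,100),(10,20)]: pass
    m=((sub[:,:,2]-sub[:,:,0])>-6)&(sub.sum(2)>330)
    cv2.imwrite(f"pics/m_{n}.png",cv2.resize(m.astype(np.uint8)*255,None,fx=4,fy=4,interpolation=0))
    print(n,sub[30,105-0] if n=="t" else sub[15,40], sub[5,5])
E
python3 meas2.py
```

```text
t [83 77 68] [84 78 68]
s [131 136 123] [131 129 112]
```

View pics/m_t.png

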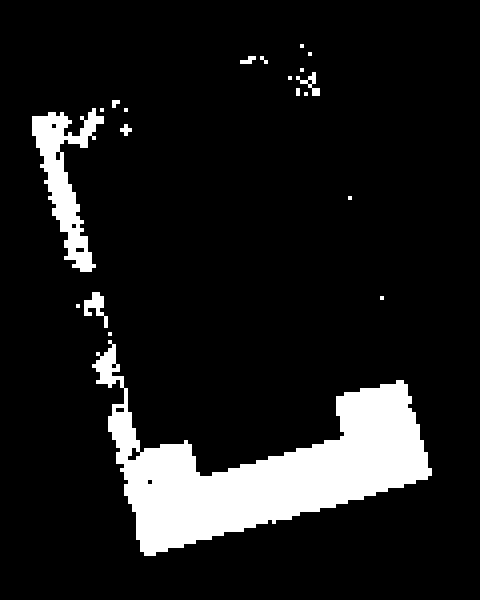

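View pics/m_s.png

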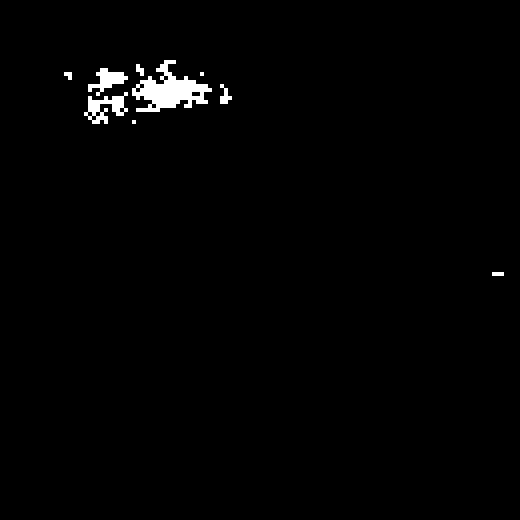

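```bash
cat > meas3.py <<'E'
from h import *
import pickle
t,s=pickle.load(open("i0.pkl","rb"))
for n,d,box in(("t",t,(180,160,300,310)),("s",s,(355,200,485,330))):
    u0,v0,u1,v1=box; C=cloud(d)[v0:v1,u0:u1]; z=C[:,:,2]
    m=((z>50)&(z<110)).astype(np.uint8); m=cv2.morphologyEx(m,cv2.MORPH_OPEN,np.ones((5,5)))
    cs,_=cv2.findContours(m,cv2.RETR_EXTERNAL,cv2.CHAIN_APPROX_NONE)
    c=max(cs,key=cv2.contourArea).reshape(-1,2)
    W=plane(d,c+[u0,v0],62.)[:,:2].astype(np.float32); r=cv2.minAreaRect(W); print(n,r,cv2.boxPoints(r).round(1).tolist())
    print("z top plane median",np.median(z[(z>55)&(z<67)]), "83 level", np.median(z[(z>76)&(z<90)]))
# hand-read corners
tc=np.array([(35,125),(315,35),(437,482),(150,560)])/4+[180,160]
sc=np.array([(48,76),(337,43),(476,436),(150,476)])/4+[355,200]
tc-=.375; sc-=.375
for n,P in(("t",plane(t,tc,62)),("s",plane(s,sc,62))):
    print(n,P[:,:2].round(1).tolist(),P.mean(0).round(1))
    e=[np.linalg.norm(P[i]-P[(i+1)%4]).round(1) for i in range(4)]; print(e)
E
python3 meas3.py
```

```text
t ((551.0410766601562, 193.520263671875), (283.54852294921875, 180.4995574951172), 15.920044898986816) [[389.8999938964844, 241.39999389648438], [439.5, 67.80000305175781], [712.0999755859375, 145.60000610351562], [662.5999755859375, 319.20001220703125]]
z top plane median 63.01003144315382 83 level 82.55793220426472
s ((555.7833862304688, 191.9638214111328), (282.6819152832031, 179.94540405273438), 15.784953117370605) [[395.29998779296875, 240.10000610351562], [444.20001220703125, 66.9000015258789], [716.2999877929688, 143.8000030517578], [667.2999877929688, 317.0]]
z top plane median 60.69663660726712 83 level 81.52025463569555
t [[652.6, 312.9], [705.7, 145.8], [439.7, 71.9], [395.1, 237.7]] [548.3 192.1  62. ]
[np.float64(175.4), np.float64(276.0), np.float64(171.7), np.float64(268.3)]
s [[445.7, 71.7], [397.8, 243.4], [663.8, 313.3], [708.8, 146.4]] [554.  193.7  62. ]
[np.float64(178.2), np.float64(275.1), np.float64(172.9), np.float64(273.6)]
```

```bash
cat > rect.py <<'E'
from h import *
import pickle
t,s=pickle.load(open("i0.pkl","rb"))
a=0.277; R=np.array([[np.cos(a),-np.sin(a)],[np.sin(a),np.cos(a)]])
cen={"t":np.array([551.,193.5]),"s":np.array([555.8,192.])}
# image: horizontal=casing x -120..120 at 3px/mm ; vertical = y +90..-90 
for n,d in(("t",t),("s",s)):
  for zz in(83,92):
    X,Y=np.meshgrid(np.arange(-120,121,1/3),np.arange(80,-81,-1/3))
    P=np.stack([X,Y],-1)@R.T+cen[n]; P=np.concatenate([P,np.full(X.shape+(1,),zz)],-1)
    uv=proj(d,P).astype(np.float32).reshape(X.shape+(2,))
    o=cv2.remap(d["img"],uv[...,0],uv[...,1],cv2.INTER_CUBIC); o=np.clip(o*1.6,0,255).astype(np.uint8)
    for x in range(-120,121,20): cv2.putText(o,str(x),((x+120)*3,12),0,.35,(255,0,0)); o[14:22,(x+120)*3]=(255,0,0)
    cv2.imwrite(f"pics/r_{n}{zz}.png",o[:,:,::-1])
E
python3 rect.py
```

```text
(no output)
```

View pics/r_t83.png

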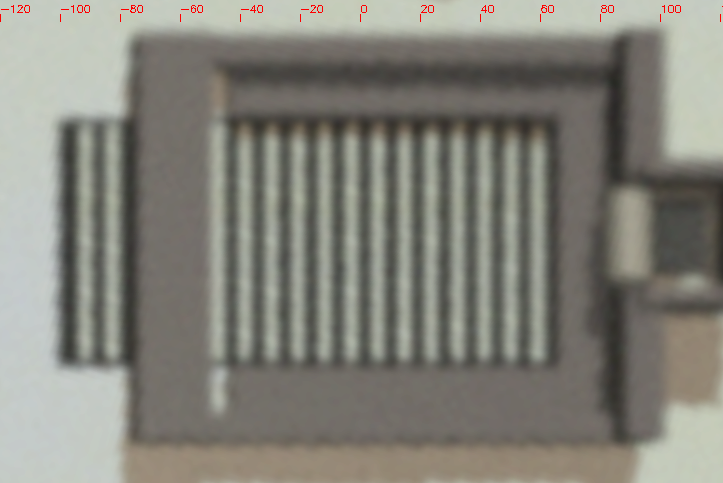

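View pics/r_s83.png

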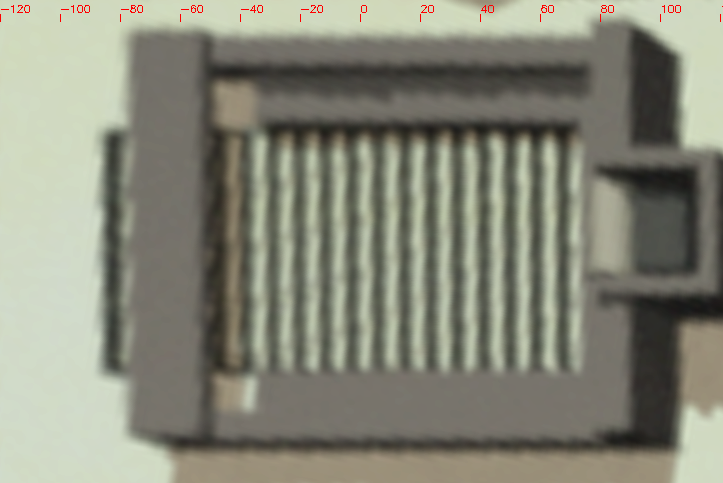

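View pics/r_t92.png

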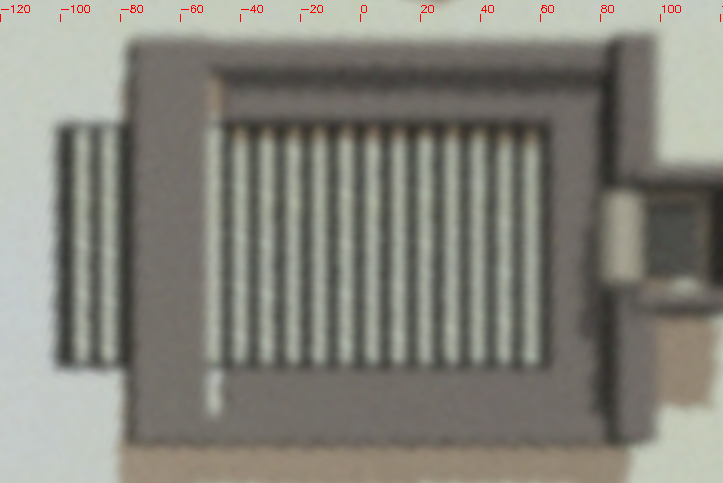

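View pics/r_s92.png

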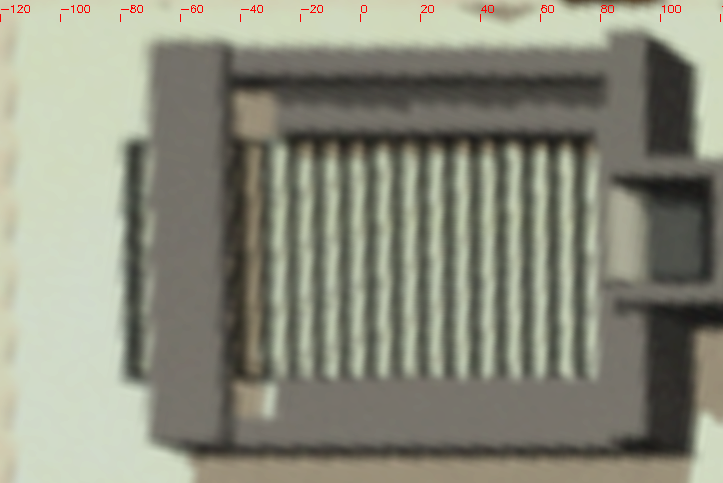

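The casing centre is near (553,193) with yaw 0.277. The cover origin is near (560.5,-218) with yaw -0.407. The ledge's edge is at casing x ≈ -50, so the frame shift is about +17 mm. Cover, casing and frame sizes match the given ones. The tool can't pitch, so my plan is:

- Grip the rib by its end faces.
- Pivot the cover in the pads by resting its far edge on the casing's edge.

First I move above the cover.

Request:
{"method": "send_rows", "body": {"rows": [[0,35,-19.5,0],[0,35,-19.5,0],[0,35,-19.5,0],[0,35,-19.5,0],[0,35,-19.5,0],[0,35,-19.5,0],[0,35,-19.5,0],[0,35,-19.5,0],[0,35,-19.5,0],[0,35,-19.5,0]], "fingers": 1.0}}

```text
t: 1.03
ee_pos: [451.8, -323.9, 220.5]
orientation: [1.03, 1.313, -1.033]
ft_force: [0.7, -0.1, -0.0]
width: 87.7
```

```bash
cat >> h.py <<'E'
from scipy.spatial.transform import Rotation as Rt
def st(target=None):
    o=ctrl.get_obs(); M=Rt.from_rotvec(o["orientation"]).as_matrix(); p=np.array(o["ee_pos"])
    print("t",round(o["t"],2),"p",p.round(1),"yaw_y",round(float(np.arctan2(M[1,1],M[0,1])),4),"xdown",M[:,0].round(3),"F",np.round(o["ft_force"],2),"M",np.round(o["moment"],2),"w",round(o["width"],1),"q",np.round(o["qpos"],2))
    if target is not None: print("need tool xyz",(M.T@(np.array(target)-p)).round(1))
    return o,M,p
E
python3 -c "
from h import *; st([560.5,-218,100])"
```

```text
t 1.03 p [ 451.8 -323.9  220.5] yaw_y 0.2393 xdown [-0.001 -0.001 -1.   ] F [ 0.71 -0.14 -0.01] M [-0.   -0.07  0.04] w 87.7 q [-0.64  0.33  1.79 -0.    1.03  0.69]
need tool xyz [120.2 130.9 -77.3]
```

Request:
{"method": "send_rows", "body": {"rows": [[8,33,-19,0],[8,33,-19,0],[8,33,-19,0],[8,33,-19,0],[0,0,0,0.11],[0,0,0,0.11],[0,0,0,0.11],[0,0,0,0.11],[0,0,0,0.11],[0,0,0,0.11]]}}

```text
t: 1.87
ee_pos: [573.5, -202.9, 185.3]
orientation: [1.521, 0.971, -1.523]
ft_force: [0.1, -0.7, 0.2]
width: 88.1
```

```bash
python3 -c "
from h import *; st([560.5,-218,60])
t=ctrl.get_image('top'); s=ctrl.get_image('scene')
crop(t,340,150,480,290,5,'pics/t1.png'); crop(s,170,170,310,300,5,'pics/s1.png')
st([560.5,-218,60])"
```

```text
t 1.87 p [ 573.5 -202.9  185.3] yaw_y -0.4349 xdown [-0.001 -0.001 -1.   ] F [ 0.09 -0.68  0.17] M [ 0.05 -0.07 -0.02] w 88.1 q [-0.36  0.44  1.7  -0.    1.    1.65]
need tool xyz [125.3  -5.4  19. ]
t 1.97 p [ 573.4 -203.1  185.3] yaw_y -0.4307 xdown [-0.001 -0.001 -1.   ] F [-0.49  0.07  0.46] M [ 0.12 -0.02  0.05] w 88.0 q [-0.36  0.44  1.7  -0.    1.    1.64]
need tool xyz [125.3  -5.4  18.8]
```

View pics/s1.png

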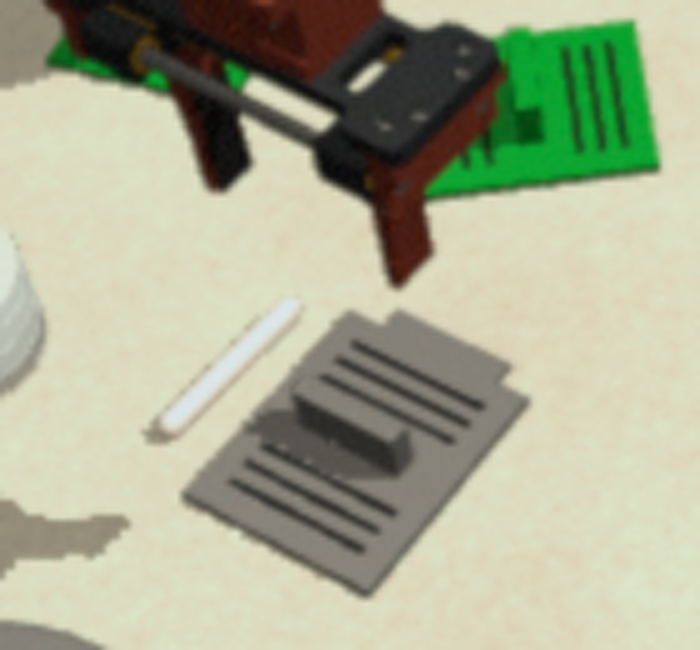

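View pics/t1.png

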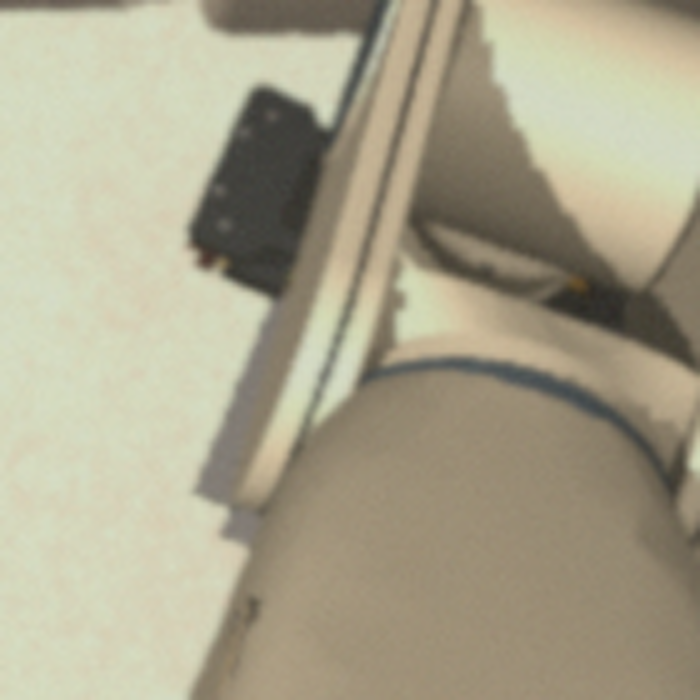

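Request:
{"method": "send_rows", "body": {"rows": [[10,-5,19,-0.02],[35,0,0,0],[35,0,0,0],[35,0,0,0],[10,0,0,0],[0,0,0,0]]}}

```text
t: 2.47
ee_pos: [564.0, -220.8, 59.6]
orientation: [1.489, 0.993, -1.482]
ft_force: [0.4, 0.2, 0.5]
width: 88.2
```

```bash
python3 -c "
from h import *; o,M,p=st([560.5,-218,12])
s=ctrl.get_image('scene')
# mark the fingertips expected
pts=[p+M[:,2]*44,p-M[:,2]*44,p]
uv=proj(s,pts); print(uv)
for q in uv: cv2.circle(s['img'],tuple(int(round(v)) for v in q),1,(255,0,255),-1)
crop(s,180,190,300,300,6,'pics/s2.png')"
```

```text
t 2.47 p [ 564.  -220.8   59.6] yaw_y -0.3859 xdown [ 0.008 -0.004 -1.   ] F [0.38 0.2  0.49] M [ 0.06 -0.02 -0.02] w 88.2 q [-0.39  0.61  1.77 -0.    0.75  1.57]
need tool xyz [47.6 -4.7 -1.3]
[[220.45972304 238.75690301]
 [251.4015643  253.61259993]
 [235.74787449 246.09646442]]
```

View pics/s2.png

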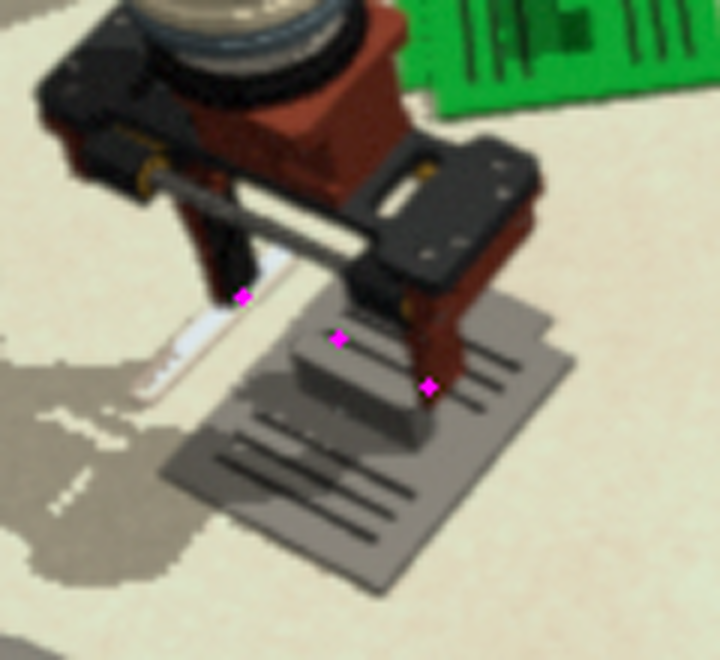

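Request:
{"method": "send_rows", "body": {"rows": [[20,-3,-1,0.02],[20,0,0,0],[6,0,0,0],[0,0,0,0]]}}

```text
t: 2.85
ee_pos: [567.3, -220.9, 20.6]
orientation: [1.503, 0.974, -1.485]
ft_force: [-0.1, 0.5, 0.6]
width: 87.8
```

```bash
python3 -c "
from h import *; o,M,p=st([562,-218,12])"
```

```text
t 2.85 p [ 567.3 -220.9   20.6] yaw_y -0.4015 xdown [ 0.017 -0.008 -1.   ] F [-0.07  0.52  0.61] M [ 0.05  0.03 -0.01] w 87.8 q [-0.39  0.67  1.77 -0.    0.68  1.58]
need tool xyz [ 8.5 -6.2 -0.6]
```

Request:
{"method": "send_rows", "body": {"rows": [[4,-6,-1,0],[4,0,0,0],[0,0,0,0]]}}

```text
t: 3.1
ee_pos: [564.7, -218.4, 16.4]
orientation: [1.504, 0.97, -1.48]
ft_force: [0.2, -0.8, 0.4]
width: 87.8
```

```bash
python3 -c "
from h import *; o,M,p=st([562,-218,12])"
```

```text
t 3.1 p [ 564.7 -218.4   16.4] yaw_y -0.4 xdown [ 0.023 -0.01  -1.   ] F [ 0.21 -0.79  0.41] M [0.08 0.04 0.03] w 87.8 q [-0.39  0.68  1.78 -0.    0.66  1.58]
need tool xyz [ 4.4 -2.8  0.6]
```

Request:
{"method": "send_rows", "body": {"rows": [[5,-4,0,0],[2,-1,0,0],[0,0,0,0]]}}

```text
t: 3.35
ee_pos: [561.0, -216.8, 10.9]
orientation: [1.505, 0.967, -1.477]
ft_force: [0.8, 0.4, 0.1]
width: 87.7
```

Request:
{"method": "send_rows", "body": {"rows": [[0,0,0,0],[0,0,0,0],[0,0,0,0],[0,0,0,0],[0,0,0,0],[0,0,0,0]], "fingers": 0}}

```text
t: 3.85
ee_pos: [561.2, -216.9, 11.1]
orientation: [1.505, 0.967, -1.477]
ft_force: [-0.6, -0.1, 0.4]
width: 59.8
```

```bash
python3 -c "
from h import *; o,M,p=st([562,-218,12])
s=ctrl.get_image('scene')
crop(s,180,190,300,300,6,'pics/s3.png')"
```

```text
t 3.85 p [ 561.2 -216.9   11.1] yaw_y -0.3994 xdown [ 0.026 -0.012 -1.   ] F [-0.6  -0.09  0.37] M [ 0.13 -0.02  0.01] w 59.8 q [-0.39  0.68  1.8  -0.    0.64  1.58]
need tool xyz [-0.9  1.2  0.7]
```

View pics/s3.png

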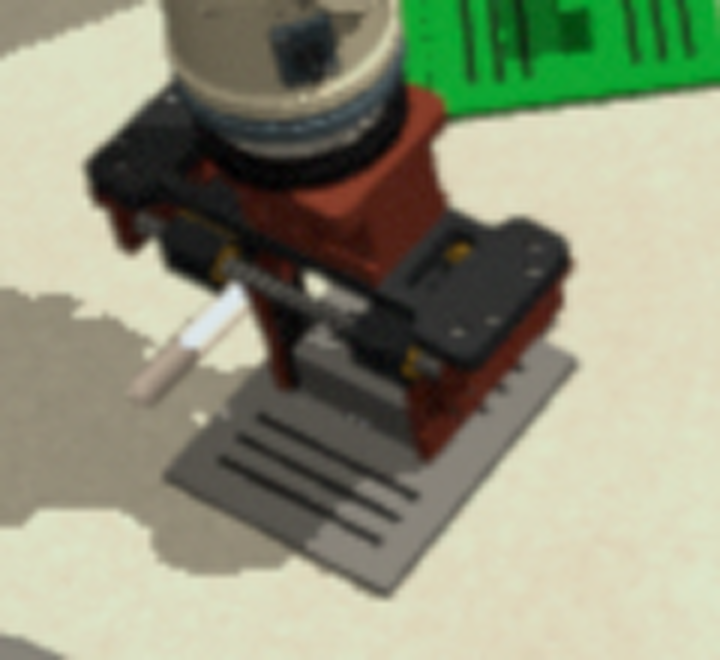

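The rib is gripped by its ends (width 59.8, expected 60). Lifting now.

Request:
{"method": "send_rows", "body": {"rows": [[-5,0,0,0],[-10,0,0,0],[-20,0,0,0],[-25,0,0,0],[-25,0,0,0],[-25,0,0,0],[-25,0,0,0],[-15,0,0,0],[0,0,0,0]]}}

```text
t: 4.65
ee_pos: [555.2, -214.3, 170.9]
orientation: [1.504, 0.971, -1.48]
ft_force: [-0.5, -0.0, -1.5]
width: 60.2
```

```bash
python3 -c "
from h import *; o,M,p=st()
s=ctrl.get_image('scene')
crop(s,170,130,310,260,5,'pics/s4.png')"
```

```text
t 4.65 p [ 555.2 -214.3  170.9] yaw_y -0.3995 xdown [ 0.023 -0.01  -1.   ] F [-0.46 -0.01 -1.5 ] M [ 0.03 -0.03  0.06] w 60.2 q [-0.39  0.43  1.75 -0.    0.93  1.58]
```

View pics/s4.png

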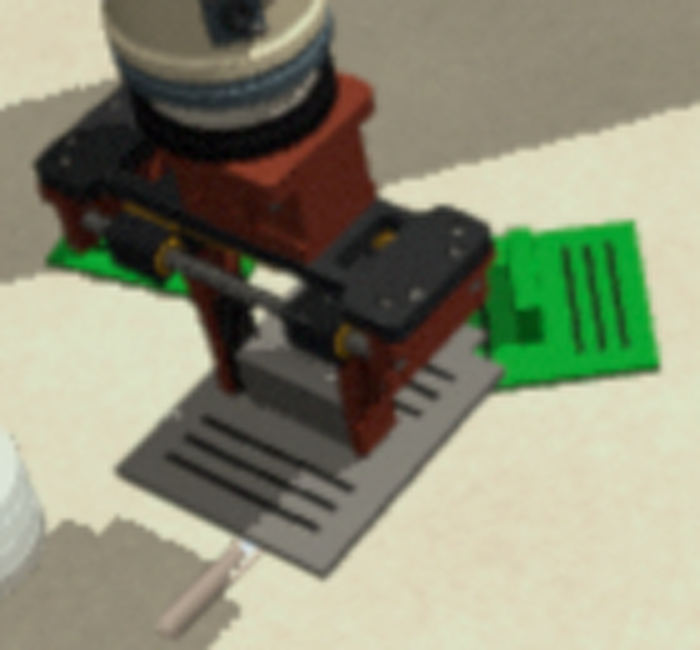

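Request:
{"method": "send_rows", "body": {"rows": [[0,0,-10,-0.1],[0,0,-20,-0.1],[0,0,-20,-0.1],[0,0,-20,-0.1],[0,0,-20,-0.1],[0,0,-20,-0.1],[0,0,-20,-0.06]]}}

```text
t: 5.28
ee_pos: [560.0, -84.9, 162.1]
orientation: [0.996, 1.313, -0.994]
ft_force: [0.4, 0.2, -0.5]
width: 59.8
```

```bash
python3 -c "
from h import *; o,M,p=st([367,139.3,130])"
```

```text
t 5.28 p [560.  -84.9 162.1] yaw_y 0.2843 xdown [ 0.014 -0.009 -1.   ] F [ 0.41  0.16 -0.53] M [-0.    0.   -0.04] w 59.8 q [-0.17  0.41  1.82 -0.01  0.9   1.12]
need tool xyz [  27.3 -122.7 -269.7]
```

Request:
{"method": "send_rows", "body": {"rows": [[2,-8,-18,0],[2,-12,-27,0],[2,-12,-27,0],[2,-12,-27,0],[2,-12,-27,0],[2,-12,-27,0],[2,-12,-27,0],[2,-12,-27,0],[2,-12,-27,0],[0,-8,-18,0]]}}

```text
t: 6.12
ee_pos: [365.2, 132.5, 128.9]
orientation: [0.986, 1.327, -1.003]
ft_force: [0.2, 0.0, -0.8]
width: 59.9
```

```bash
python3 -c "
from h import *; o,M,p=st([367,139.3,110])"
```

```text
t 6.12 p [365.2 132.5 128.9] yaw_y 0.2866 xdown [-0.003 -0.011 -1.   ] F [ 0.2   0.02 -0.81] M [-0.05 -0.02 -0.01] w 59.9 q [ 0.32  0.24  2.19 -0.01  0.71  1.62]
need tool xyz [18.8  3.7 -6.2]
```

Request:
{"method": "send_rows", "body": {"rows": [[12,3,-5,0.01],[15,2,-3,0],[10,0,0,0],[0,0,0,0],[0,0,0,0]]}}

```text
t: 6.53
ee_pos: [359.6, 143.3, 87.2]
orientation: [0.984, 1.331, -1.013]
ft_force: [0.2, -0.2, -1.3]
width: 59.8
```

```bash
python3 -c "
from h import *; o,M,p=st([367,139.3,73])
s=ctrl.get_image('scene');t=ctrl.get_image('top')
crop(s,310,120,450,250,5,'pics/s5.png');crop(t,180,200,340,330,5,'pics/t5.png')
st()"
```

```text
t 6.53 p [359.6 143.3  87.2] yaw_y 0.2831 xdown [-0.011 -0.014 -1.   ] F [ 0.25 -0.18 -1.32] M [ 0.01 -0.04  0.02] w 59.8 q [ 0.36  0.34  2.21 -0.02  0.6   1.66]
need tool xyz [14.2  6.2  5.7]
t 6.63 p [360.1 143.2  87.7] yaw_y 0.2827 xdown [-0.01  -0.013 -1.   ] F [-0.25 -0.72 -1.12] M [0.03 0.01 0.01] w 60.1 q [ 0.35  0.34  2.21 -0.02  0.6   1.66]
```

View pics/s5.png

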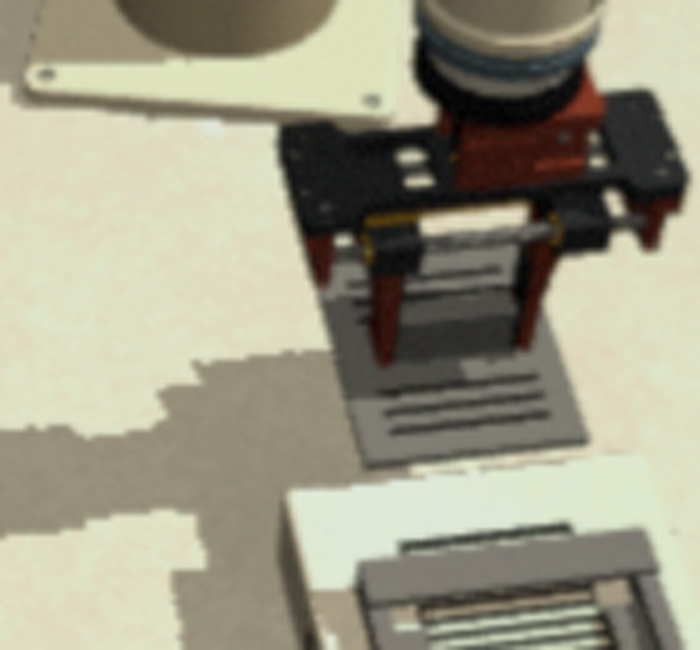

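View pics/t5.png

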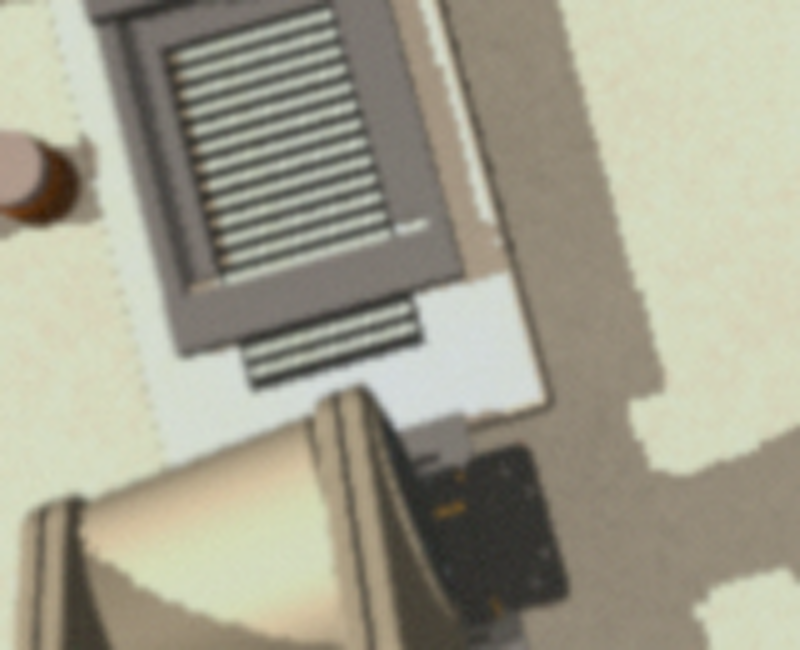

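Request:
{"method": "send_rows", "body": {"rows": [[3,8,5,0],[3,6,3,0],[3,2,0,0],[0,0,0,0]]}}

```text
t: 6.97
ee_pos: [381.4, 139.3, 79.3]
orientation: [0.988, 1.327, -1.01]
ft_force: [0.4, 0.2, -1.4]
width: 59.8
```

```bash
python3 -c "
from h import *; o,M,p=st([367,139.3,73])"
```

```text
t 6.97 p [381.4 139.3  79.3] yaw_y 0.281 xdown [-0.006 -0.012 -1.   ] F [ 0.41  0.21 -1.45] M [ 0.02  0.02 -0.03] w 59.8 q [ 0.33  0.38  2.18 -0.02  0.59  1.63]
need tool xyz [  6.4 -13.8  -4.1]
```

Request:
{"method": "send_rows", "body": {"rows": [[0,-6,0,0],[0,-3,0,0],[2,0,0,0],[3,0,0,0],[3,0,0,0],[0,0,0,0]]}}

```text
t: 7.47
ee_pos: [371.8, 135.9, 71.3]
orientation: [0.989, 1.326, -1.011]
ft_force: [-0.1, -1.2, 1.2]
width: 60.0
```

```bash
python3 -c "
from h import *; o,M,p=st([367,139.3,73])"
```

```text
t 7.47 p [371.8 135.9  71.3] yaw_y 0.2799 xdown [-0.006 -0.012 -1.   ] F [-0.15 -1.25  1.19] M [ 0.   -0.15 -0.04] w 60.0 q [ 0.33  0.38  2.21 -0.02  0.56  1.63]
need tool xyz [-1.7 -3.7 -4.6]
```

Request:
{"method": "send_rows", "body": {"rows": [[3,0,0,0],[3,0,0,0],[0,0,0,0]]}}

```text
t: 7.72
ee_pos: [370.8, 135.6, 65.1]
orientation: [0.988, 1.327, -1.012]
ft_force: [-1.8, -0.5, 2.8]
width: 59.5
```

```bash
python3 -c "
from h import *; o,M,p=st([367,139.3,73])
s=ctrl.get_image('scene');crop(s,310,120,450,250,5,'pics/s6.png')"
```

```text
t 7.72 p [370.8 135.6  65.1] yaw_y 0.2806 xdown [-0.007 -0.012 -1.   ] F [-1.83 -0.46  2.82] M [ 0.03 -0.12 -0.04] w 59.5 q [ 0.33  0.4   2.21 -0.02  0.54  1.63]
need tool xyz [-8.  -2.7 -4.5]
```

View pics/s6.png

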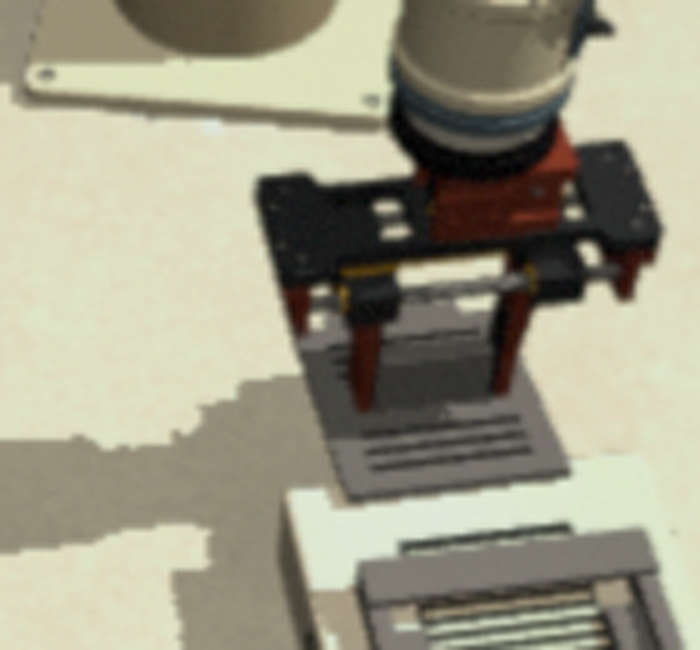

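Request:
{"method": "send_rows", "body": {"rows": [[3,0,0,0],[3,0,0,0],[2,0,0,0],[0,0,0,0]]}}

```text
t: 8.1
ee_pos: [369.7, 135.4, 56.9]
orientation: [0.986, 1.329, -1.012]
ft_force: [-0.7, -2.4, 3.7]
width: 59.6
```

```bash
python3 -c "
from h import *; o,M,p=st([367,139.3,73])
s=ctrl.get_image('scene');crop(s,310,120,450,250,5,'pics/s7.png')"
```

```text
t 8.1 p [369.7 135.4  56.9] yaw_y 0.2813 xdown [-0.009 -0.013 -1.   ] F [-0.7  -2.44  3.7 ] M [ 0.01  0.02 -0.01] w 59.6 q [ 0.33  0.42  2.21 -0.02  0.52  1.63]
need tool xyz [-16.1  -1.7  -4.4]
```

View pics/s7.png

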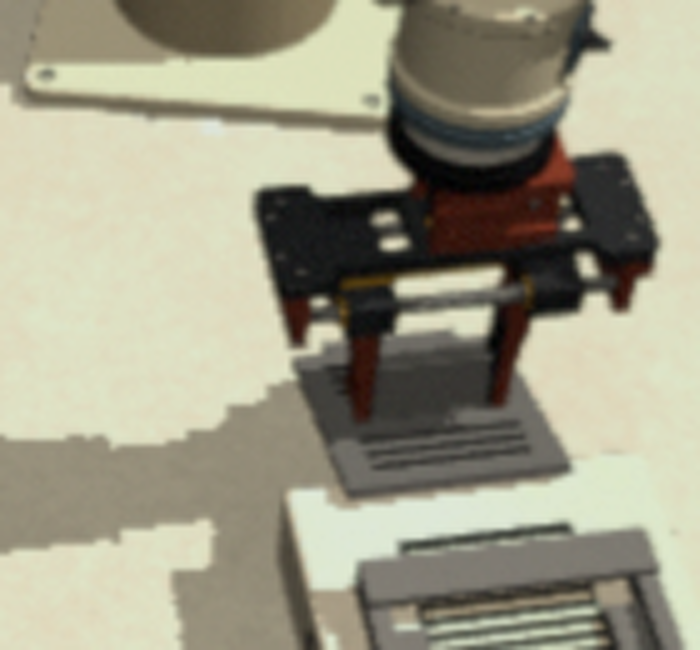

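Request:
{"method": "send_rows", "body": {"rows": [[-8,0,0,0],[-15,0,0,0],[-20,0,0,0],[-20,0,0,0],[-15,0,0,0],[-8,0,0,0],[0,0,0,0]]}}

```text
t: 8.73
ee_pos: [371.1, 136.9, 148.8]
orientation: [0.986, 1.329, -1.013]
ft_force: [-0.4, 0.8, -0.6]
width: 60.1
```

```bash
cat > tilt.py <<'E'
from h import *
o,M,p=st()
s=ctrl.get_image('scene')
# plate top points seen in front of the fingers: cover x 20..60, y +-50 near expected
C=cloud(s); rel=C-p; X=rel@M[:,1]; Y=-(rel@M[:,2]); Z=rel[...,2]
m=(X>25)&(X<62)&(abs(Y)<45)&(Z>-15)&(Z<40)&(s["depth"]>0)
A=np.c_[X[m],Y[m],np.ones(m.sum())]; k,*_=np.linalg.lstsq(A,Z[m],rcond=None)
r=Z[m]-A@k; g=abs(r)<4; k,*_=np.linalg.lstsq(A[g],Z[m][g],rcond=None)
print("n",m.sum(),"slope x",k[0],"tilt",np.arctan(k[0]),"slope y",k[1],"z at origin",k[2],"rms",r[g].std())
v,u=np.where(m); print("px",u.min(),u.max(),v.min(),v.max())
m2=(X>-40)&(X<90)&(abs(Y)<65)&(Z>-15)&(Z<50)&(s["depth"]>0)
print("X max",np.percentile(X[m2],99.),"Y range at X>20",np.percentile(Y[m2&(X>20)],[1,99]))
u0=int(u.mean())-65; v0=int(v.mean())-80
crop(s,max(u0,0),max(v0,0),u0+130,v0+120,5,'pics/tilt_%d.png'%int(o["t"]*100)); print('pics/tilt_%d.png'%int(o["t"]*100))
E
python3 tilt.py
```

```text
t 8.73 p [371.1 136.9 148.8] yaw_y 0.2812 xdown [-0.009 -0.013 -1.   ] F [-0.39  0.75 -0.6 ] M [-0.   -0.05 -0.01] w 60.1 q [ 0.33  0.22  2.16 -0.01  0.78  1.63]
n 338 slope x 0.289649322338612 tilt 0.2819339181088103 slope y -0.0065036080638876115 z at origin -4.830640595220457 rms 1.087971503689591
px 384 425 178 189
X max 67.36969683837262 Y range at X>20 [-55.20978013  53.16308388]
pics/tilt_873.png
```

```bash
python3 -c "
from h import *; o,M,p=st([581.8,199.4,149])"
```

```text
t 8.78 p [370.9 136.9 148.2] yaw_y 0.2811 xdown [-0.01  -0.013 -1.   ] F [ 1.17  0.04 -0.89] M [ 0.03  0.01 -0.05] w 60.2 q [ 0.33  0.22  2.16 -0.01  0.77  1.63]
need tool xyz [ -3.7 219.9  -1.5]
```

View pics/tilt_873.png

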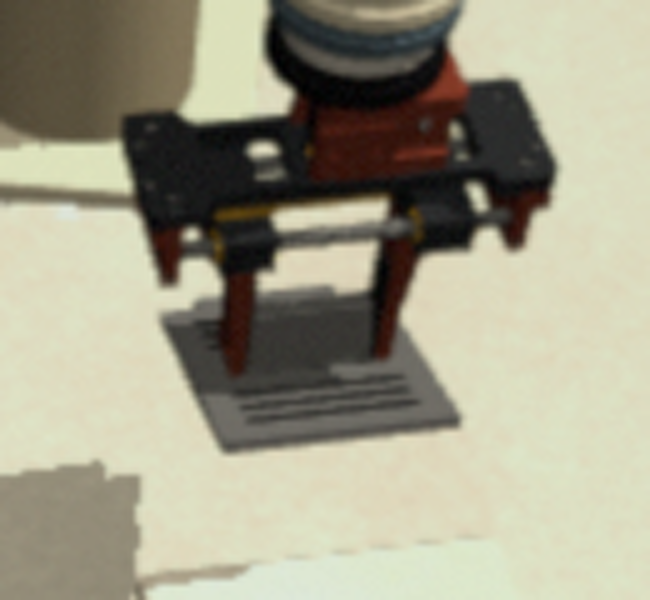

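The picture shows the cover held with its far edge up, about 0.28 rad. Next I carry it over the frame.

Request:
{"method": "send_rows", "body": {"rows": [[-1,15,0,0],[-1,27,0,0],[0,27,0,0],[0,27,0,0],[0,27,0,0],[0,27,0,0],[0,27,0,0],[0,25,0,0],[0,12,0,0],[0,0,0,0]]}}

```text
t: 9.62
ee_pos: [579.5, 197.0, 137.4]
orientation: [0.979, 1.337, -1.022]
ft_force: [-0.1, -0.7, -1.0]
width: 59.8
```

```bash
python3 tilt.py; python3 -c "
from h import *; o,M,p=st([581.8,199.4,149])"
```

```text
t 9.62 p [579.5 197.  137.4] yaw_y 0.2811 xdown [-0.021 -0.017 -1.   ] F [-0.11 -0.69 -1.05] M [-0.   -0.02  0.02] w 59.8 q [ 0.31  0.52  1.7  -0.01  0.95  1.61]
n 546 slope x 0.2767705943773302 tilt 0.27001157209687715 slope y -0.002900090644092579 z at origin -4.938808047611193 rms 1.1508431404981583
px 406 453 256 273
X max 66.6092248874012 Y range at X>20 [-54.95083994  53.28346239]
pics/tilt_961.png
t 9.67 p [578.  196.5 137.2] yaw_y 0.2811 xdown [-0.023 -0.017 -1.   ] F [-0.99 -0.17 -0.76] M [-0.03 -0.04  0.01] w 59.8 q [ 0.31  0.52  1.7  -0.01  0.95  1.61]
need tool xyz [-12.    4.1  -1.6]
```

View picture.

View pics/tilt_961.png

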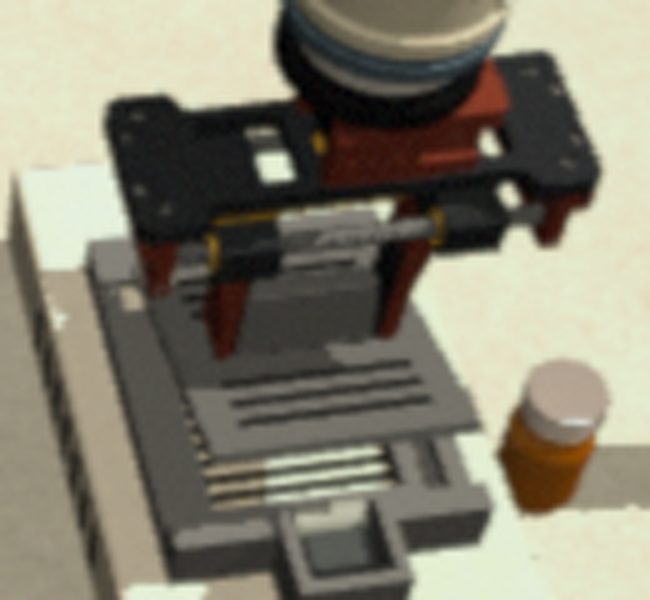

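Request:
{"method": "send_rows", "body": {"rows": [[0,3,-2,0],[8,1,-1,0],[8,0,0,0],[5,0,0,0],[0,0,0,0],[0,0,0,0]]}}

```text
t: 10.17
ee_pos: [574.3, 198.8, 111.2]
orientation: [0.973, 1.342, -1.029]
ft_force: [0.0, 0.5, -1.5]
width: 59.9
```

```bash
cat > cas.py <<'E'
from h import *
c=np.array([555.8,192.]);a=.277
e=np.array([np.cos(a),np.sin(a)]); f=np.array([-np.sin(a),np.cos(a)])
o,M,p=st(); r=p[:2]-c
print("TCP in casing: x %.1f y %.1f z %.1f"%(r@e,r@f,p[2]),"F along casing x,y:",round(float(np.array(o['ft_force'][:2])@e),2),round(float(np.array(o['ft_force'][:2])@f),2),"Fz",round(o['ft_force'][2],2), "tool pitch", round(float(M[:2,0]@e),3))
E
python3 cas.py; python3 tilt.py|tail -4
```

```text
t 10.17 p [574.3 198.8 111.2] yaw_y 0.2815 xdown [-0.031 -0.019 -0.999] F [ 0.04  0.49 -1.47] M [-0.   -0.09  0.02] w 59.9 q [ 0.32  0.55  1.71 -0.01  0.91  1.61]
TCP in casing: x 19.7 y 1.4 z 111.2 F along casing x,y: 0.17 0.46 Fz -1.47 tool pitch -0.035
n 543 slope x 0.2605712100765421 tilt 0.25490302536823173 slope y -0.00599837179796836 z at origin -4.617876001493305 rms 1.250478262590783
px 405 452 261 278
X max 67.31627572742264 Y range at X>20 [-54.91356198  53.68887381]
pics/tilt_1016.png
```

Request:
{"method": "send_rows", "body": {"rows": [[0,5,0,0],[0,3,0,0],[2,1,0,0],[0,0,0,0]]}}

```text
t: 10.55
ee_pos: [584.2, 201.6, 109.8]
orientation: [0.974, 1.341, -1.028]
ft_force: [-0.3, -0.3, -0.8]
width: 59.6
```

```bash
python3 cas.py
```

```text
t 10.55 p [584.2 201.6 109.8] yaw_y 0.2813 xdown [-0.029 -0.019 -0.999] F [-0.31 -0.31 -0.79] M [ 0.01 -0.02  0.04] w 59.6 q [ 0.32  0.57  1.69 -0.01  0.92  1.61]
TCP in casing: x 30.0 y 1.4 z 109.8 F along casing x,y: -0.38 -0.22 Fz -0.79 tool pitch -0.033
```

Request:
{"method": "send_rows", "body": {"rows": [[4,0,0,0],[4,0,0,0],[2,0,0,0],[0,0,0,0],[0,0,0,0]]}}

```text
t: 10.97
ee_pos: [584.2, 201.4, 98.8]
orientation: [0.974, 1.341, -1.028]
ft_force: [0.1, -0.7, -0.9]
width: 60.3
```

```bash
python3 cas.py; python3 tilt.py|tail -4
```

```text
t 10.97 p [584.2 201.4  98.8] yaw_y 0.2813 xdown [-0.029 -0.019 -0.999] F [ 0.05 -0.73 -0.87] M [0.05 0.04 0.04] w 60.3 q [ 0.32  0.58  1.7  -0.01  0.9   1.61]
TCP in casing: x 29.9 y 1.3 z 98.8 F along casing x,y: -0.15 -0.72 Fz -0.87 tool pitch -0.033
n 622 slope x 0.2087929198122605 tilt 0.2058358176505819 slope y -0.001956315696726829 z at origin -2.7736309822890943 rms 2.0874526766393227
px 406 452 269 291
X max 85.10958625911962 Y range at X>20 [-60.95716649  60.0932202 ]
pics/tilt_1096.png
```

View pics/tilt_1096.png

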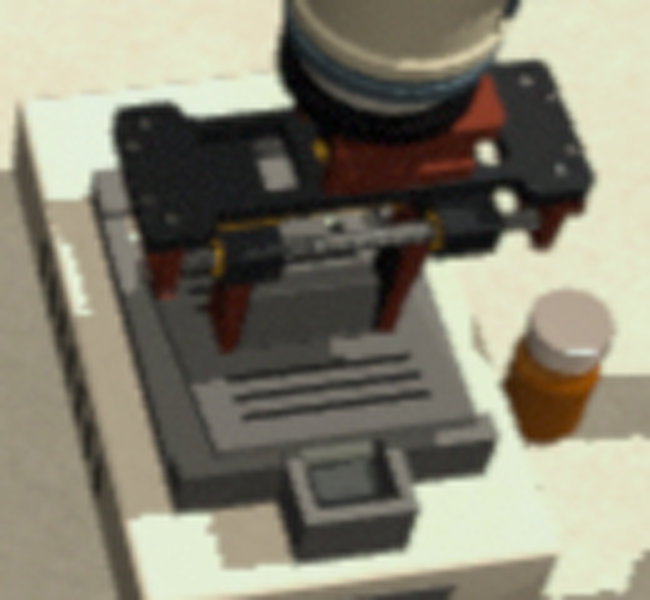

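Request:
{"method": "send_rows", "body": {"rows": [[2,0,0,0],[0,0,0,0],[0,-3,0,0],[0,-3,0,0],[0,-3,0,0],[0,0,0,0]]}}

```text
t: 11.52
ee_pos: [574.5, 198.6, 97.1]
orientation: [0.974, 1.341, -1.028]
ft_force: [-0.2, 0.1, -1.6]
width: 60.0
```

```bash
python3 cas.py
```

```text
t 11.52 p [574.5 198.6  97.1] yaw_y 0.2813 xdown [-0.029 -0.019 -0.999] F [-0.16  0.1  -1.63] M [ 0.02 -0.04  0.02] w 60.0 q [ 0.32  0.57  1.72 -0.01  0.88  1.61]
TCP in casing: x 19.8 y 1.2 z 97.1 F along casing x,y: -0.13 0.14 Fz -1.63 tool pitch -0.033
```

Request:
{"method": "send_rows", "body": {"rows": [[0,-2,0,0],[0,-2,0,0],[0,0,0,0]]}}

```text
t: 11.77
ee_pos: [570.1, 197.3, 97.5]
orientation: [0.974, 1.341, -1.028]
ft_force: [0.3, 0.3, -1.8]
width: 59.2
```

```bash
python3 cas.py
```

```text
t 11.77 p [570.1 197.3  97.5] yaw_y 0.2813 xdown [-0.028 -0.019 -0.999] F [ 0.32  0.26 -1.8 ] M [0.   0.02 0.01] w 59.2 q [ 0.32  0.57  1.73 -0.01  0.88  1.61]
TCP in casing: x 15.2 y 1.2 z 97.5 F along casing x,y: 0.38 0.16 Fz -1.8 tool pitch -0.033
```

Request:
{"method": "send_rows", "body": {"rows": [[0,-2,0,0],[0,0,0,0]]}}

```text
t: 11.93
ee_pos: [568.0, 196.7, 97.7]
orientation: [0.974, 1.341, -1.028]
ft_force: [0.1, -1.3, -1.1]
width: 59.6
```

```bash
python3 cas.py
```

```text
t 11.93 p [568.  196.7  97.7] yaw_y 0.2813 xdown [-0.028 -0.019 -0.999] F [ 0.1  -1.27 -1.08] M [ 0.01 -0.01 -0.04] w 59.6 q [ 0.32  0.56  1.74 -0.01  0.87  1.62]
TCP in casing: x 13.0 y 1.2 z 97.7 F along casing x,y: -0.25 -1.25 Fz -1.08 tool pitch -0.032
```

Request:
{"method": "send_rows", "body": {"rows": [[0.5,-2,0,0],[0,0,0,0]]}}

```text
t: 12.1
ee_pos: [566.0, 196.1, 97.3]
orientation: [0.974, 1.341, -1.027]
ft_force: [0.4, -0.1, -1.7]
width: 59.8
```

```bash
python3 cas.py
```

```text
t 12.1 p [566.  196.1  97.3] yaw_y 0.2813 xdown [-0.028 -0.019 -0.999] F [ 0.44 -0.11 -1.68] M [-0.05 -0.01 -0.02] w 59.8 q [ 0.32  0.56  1.74 -0.01  0.87  1.62]
TCP in casing: x 10.9 y 1.2 z 97.3 F along casing x,y: 0.39 -0.23 Fz -1.68 tool pitch -0.032
```

Request:
{"method": "send_rows", "body": {"rows": [[0.3,-2,0,0],[0,0,0,0]]}}

```text
t: 12.27
ee_pos: [563.9, 195.5, 97.0]
orientation: [0.975, 1.341, -1.027]
ft_force: [-0.2, -0.7, -1.4]
width: 59.5
```

```bash
python3 cas.py
```

```text
t 12.27 p [563.9 195.5  97. ] yaw_y 0.2813 xdown [-0.028 -0.019 -0.999] F [-0.21 -0.7  -1.37] M [-0.02 -0.03 -0.03] w 59.5 q [ 0.32  0.56  1.75 -0.01  0.87  1.62]
TCP in casing: x 8.7 y 1.1 z 97.0 F along casing x,y: -0.39 -0.62 Fz -1.37 tool pitch -0.032
```

Request:
{"method": "send_rows", "body": {"rows": [[0.2,-1.5,0,0],[0,0,0,0]]}}

```text
t: 12.43
ee_pos: [563.1, 195.3, 97.1]
orientation: [0.976, 1.34, -1.026]
ft_force: [-0.3, 0.2, -0.8]
width: 60.0
```

```bash
python3 cas.py
```

```text
t 12.43 p [563.1 195.3  97.1] yaw_y 0.2813 xdown [-0.026 -0.018 -0.999] F [-0.34  0.18 -0.81] M [ 0.02 -0.06 -0.01] w 60.0 q [ 0.32  0.56  1.75 -0.01  0.86  1.62]
TCP in casing: x 7.9 y 1.2 z 97.1 F along casing x,y: -0.28 0.27 Fz -0.81 tool pitch -0.03
```

Request:
{"method": "send_rows", "body": {"rows": [[0.2,-1.5,0,0],[0,0,0,0]]}}

```text
t: 12.6
ee_pos: [563.0, 195.2, 97.6]
orientation: [0.978, 1.338, -1.024]
ft_force: [0.3, -0.4, -1.5]
width: 59.8
```

```bash
python3 cas.py
```

```text
t 12.6 p [563.  195.2  97.6] yaw_y 0.2811 xdown [-0.023 -0.017 -1.   ] F [ 0.31 -0.39 -1.51] M [ 0.07 -0.09 -0.01] w 59.8 q [ 0.32  0.56  1.75 -0.01  0.86  1.62]
TCP in casing: x 7.8 y 1.1 z 97.6 F along casing x,y: 0.19 -0.45 Fz -1.51 tool pitch -0.027
```

Request:
{"method": "send_rows", "body": {"rows": [[0.2,-1.5,0,0]]}}

```text
t: 12.68
ee_pos: [562.6, 195.1, 97.8]
orientation: [0.979, 1.336, -1.022]
ft_force: [5.7, 0.3, 0.4]
width: 59.9
```

```bash
python3 cas.py
```

```text
t 12.68 p [562.6 195.1  97.8] yaw_y 0.2811 xdown [-0.021 -0.016 -1.   ] F [5.69 0.31 0.42] M [ 0.23 -1.05 -0.07] w 59.9 q [ 0.32  0.55  1.75 -0.01  0.86  1.62]
TCP in casing: x 7.4 y 1.1 z 97.8 F along casing x,y: 5.56 -1.26 Fz 0.42 tool pitch -0.025
```

Request:
{"method": "send_rows", "body": {"rows": [[0,0,0,0],[0,0,0,0],[0,0,0,0]]}}

```text
t: 12.93
ee_pos: [562.7, 195.1, 98.0]
orientation: [0.98, 1.336, -1.021]
ft_force: [2.3, -0.2, -0.9]
width: 59.6
```

```bash
sed -i 's/(X>25)&(X<62)&(abs(Y)<45)&(Z>-15)/(X>25)\&(X<60)\&(abs(Y)<45)\&(Z>-1)/' tilt.py; python3 cas.py; python3 tilt.py|tail -4
```

```text
t 12.93 p [562.7 195.1  98. ] yaw_y 0.281 xdown [-0.02  -0.016 -1.   ] F [ 2.29 -0.18 -0.85] M [ 0.08 -0.46 -0.04] w 59.6 q [ 0.32  0.55  1.75 -0.01  0.86  1.62]
TCP in casing: x 7.5 y 1.1 z 98.0 F along casing x,y: 2.15 -0.8 Fz -0.85 tool pitch -0.024
n 478 slope x 0.2824399117101497 tilt 0.2752697962146498 slope y -0.004467520291524529 z at origin -5.100074821971854 rms 1.1734147448755485
px 403 448 261 276
X max 87.92886214597804 Y range at X>20 [-61.00764843  60.23130058]
pics/tilt_1293.png
```

Request:
{"method": "send_rows", "body": {"rows": [[2,1.5,0,0],[2,1.5,0,0],[0,0,0,0]]}}

```text
t: 13.23
ee_pos: [564.7, 195.6, 93.7]
orientation: [0.978, 1.337, -1.024]
ft_force: [1.1, -0.5, 2.1]
width: 59.9
```

```bash
python3 cas.py; python3 tilt.py|tail -4
```

```text
t 13.23 p [564.7 195.6  93.7] yaw_y 0.2811 xdown [-0.023 -0.017 -1.   ] F [ 1.07 -0.49  2.15] M [ 0.09  0.01 -0.02] w 59.9 q [ 0.32  0.56  1.75 -0.01  0.86  1.62]
TCP in casing: x 9.5 y 1.0 z 93.7 F along casing x,y: 0.89 -0.76 Fz 2.15 tool pitch -0.027
n 488 slope x 0.2551671077596093 tilt 0.2498358797706327 slope y -0.004159316445569772 z at origin -4.85046809396892 rms 1.2340752927840206
px 403 447 262 279
X max 87.48389661225274 Y range at X>20 [-61.78125854  60.7186142 ]
pics/tilt_1323.png
```

Request:
{"method": "send_rows", "body": {"rows": [[2,1.5,0,0],[2,1.5,0,0],[0,0,0,0]]}}

```text
t: 13.53
ee_pos: [567.4, 196.4, 89.9]
orientation: [0.978, 1.338, -1.024]
ft_force: [0.6, -0.1, 3.2]
width: 59.7
```

```bash
python3 cas.py; python3 tilt.py|tail -4
```

```text
t 13.53 p [567.4 196.4  89.9] yaw_y 0.2811 xdown [-0.024 -0.017 -1.   ] F [ 0.55 -0.05  3.18] M [0.08 0.19 0.01] w 59.7 q [ 0.32  0.57  1.74 -0.01  0.85  1.62]
TCP in casing: x 12.4 y 1.0 z 89.9 F along casing x,y: 0.52 -0.2 Fz 3.18 tool pitch -0.027
n 496 slope x 0.1783442118096566 tilt 0.17648865218485507 slope y -0.009204419883414694 z at origin -3.950059663841298 rms 1.3672630374135426
px 403 448 265 281
X max 87.4558729602174 Y range at X>20 [-63.60477907  63.28278133]
pics/tilt_1353.png
```

Request:
{"method": "send_rows", "body": {"rows": [[1.5,1,0,0],[0,0,0,0],[0,0,0,0]]}}

```text
t: 13.83
ee_pos: [568.4, 196.6, 88.3]
orientation: [0.978, 1.338, -1.024]
ft_force: [-0.2, -0.4, 2.6]
width: 59.4
```

```bash
python3 cas.py; python3 tilt.py|tail -4
```

```text
t 13.83 p [568.4 196.6  88.3] yaw_y 0.281 xdown [-0.024 -0.017 -1.   ] F [-0.2  -0.36  2.61] M [ 0.09  0.31 -0.  ] w 59.4 q [ 0.32  0.58  1.74 -0.01  0.85  1.62]
TCP in casing: x 13.4 y 1.0 z 88.3 F along casing x,y: -0.29 -0.29 Fz 2.61 tool pitch -0.027
n 504 slope x 0.14174519339974104 tilt 0.1408071749026166 slope y -0.004888520692479581 z at origin -3.3780479741441023 rms 1.2919579640629952
px 403 448 266 283
X max 87.58130620527518 Y range at X>20 [-63.59308094  63.33423433]
pics/tilt_1383.png
```

Request:
{"method": "send_rows", "body": {"rows": [[1.5,1,0,0],[0,0,0,0],[0,0,0,0]]}}

```text
t: 14.13
ee_pos: [569.2, 196.8, 87.1]
orientation: [0.977, 1.338, -1.024]
ft_force: [-0.0, -1.3, 4.2]
width: 59.7
```

```bash
python3 cas.py; python3 tilt.py|tail -4
```

```text
t 14.13 p [569.2 196.8  87.1] yaw_y 0.281 xdown [-0.024 -0.017 -1.   ] F [-0.01 -1.32  4.2 ] M [0.03 0.28 0.01] w 59.7 q [ 0.32  0.58  1.74 -0.01  0.85  1.62]
TCP in casing: x 14.2 y 1.0 z 87.1 F along casing x,y: -0.37 -1.27 Fz 4.2 tool pitch -0.028
n 492 slope x 0.13147016053182276 tilt 0.1307204591089224 slope y -0.0016087852436621475 z at origin -3.6060548792577443 rms 1.2826984579425968
px 403 448 267 283
X max 87.65217336842896 Y range at X>20 [-63.63282214  63.27297738]
pics/tilt_1413.png
```

On the roller with 0.13 rad left, as described. I let go and then press near the far edge with shut fingers.

Request:
{"method": "send_rows", "body": {"rows": [[0,0,0,0],[0,0,0,0],[0,0,0,0],[0,0,0,0]], "fingers": 0.85}}

```text
t: 14.52
ee_pos: [568.8, 196.4, 86.1]
orientation: [0.976, 1.338, -1.025]
ft_force: [0.5, -1.2, 1.5]
width: 74.4
```

Request:
{"method": "send_rows", "body": {"rows": [[-6,0,0,0],[-12,0,0,0],[-15,0,0,0],[-15,0,0,0],[-6,0,0,0],[0,0,0,0]]}}

```text
t: 15.02
ee_pos: [569.4, 197.7, 144.0]
orientation: [0.975, 1.34, -1.026]
ft_force: [0.3, 0.6, 0.7]
width: 74.6
```

```bash
python3 cas.py; python3 -c "
from h import *
s=ctrl.get_image('scene');t=ctrl.get_image('top')
crop(s,355,180,485,330,4,'pics/s8.png');crop(t,180,160,300,310,4,'pics/t8.png')"
```

```text
t 15.02 p [569.4 197.7 144. ] yaw_y 0.2814 xdown [-0.027 -0.018 -0.999] F [0.35 0.6  0.67] M [ 0.03  0.01 -0.02] w 74.6 q [ 0.32  0.5   1.71 -0.01  0.96  1.61]
TCP in casing: x 14.6 y 1.8 z 144.0 F along casing x,y: 0.5 0.48 Fz 0.67 tool pitch -0.031
```

View pics/s8.png

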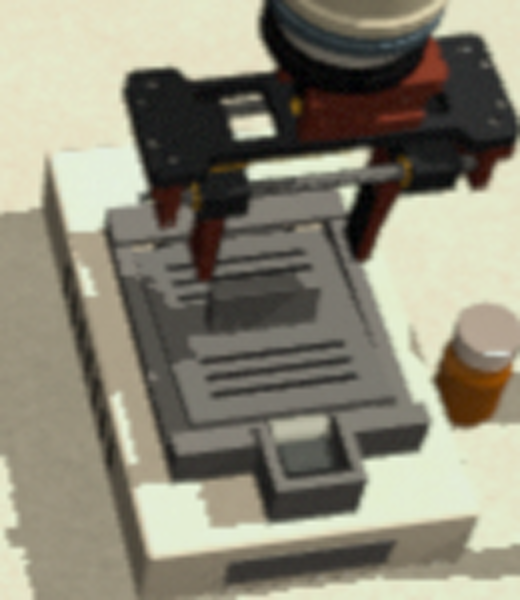

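Request:
{"method": "send_rows", "body": {"rows": [[0,12,1,0],[0,18,0.5,0],[0,14,0,0],[0,4,0,0],[0,0,0,0],[0,0,0,0],[0,0,0,0],[0,0,0,0]], "fingers": 0}}

```text
t: 15.78
ee_pos: [610.9, 208.0, 135.3]
orientation: [0.967, 1.348, -1.036]
ft_force: [-0.2, -0.7, -0.3]
width: 25.0
```

```bash
python3 cas.py; python3 -c "
from h import *
o,M,p=st()
s=ctrl.get_image('scene')
C=cloud(s); r=C[...,:2]-[555.8,192.]; a=.277; X=r@[np.cos(a),np.sin(a)]; Y=r@[-np.sin(a),np.cos(a)]; Z=C[...,2]
m=(X>30)&(X<75)&(abs(Y)<45)&(Z>72)&(Z<98); A=np.c_[X[m],np.ones(m.sum())]; print(m.sum(),np.linalg.lstsq(A,Z[m],rcond=None)[0])"
```

```text
t 15.78 p [610.9 208.  135.3] yaw_y 0.2815 xdown [-0.039 -0.022 -0.999] F [-0.19 -0.71 -0.3 ] M [-0.03 -0.04 -0.01] w 25.0 q [ 0.31  0.57  1.61 -0.01  1.01  1.61]
TCP in casing: x 57.4 y 0.3 z 135.3 F along casing x,y: -0.38 -0.63 Fz -0.3 tool pitch -0.044
t 15.78 p [610.9 208.  135.3] yaw_y 0.2815 xdown [-0.039 -0.022 -0.999] F [-0.19 -0.71 -0.3 ] M [-0.03 -0.04 -0.01] w 25.0 q [ 0.31  0.57  1.61 -0.01  1.01  1.61]
655 [ 0.14235797 80.87377792]
```

Request:
{"method": "send_rows", "body": {"rows": [[2,6,0,0],[8,2,0,0],[10,0,0,0],[8,0,0,0],[4,0,0,0],[0,0,0,0]]}}

```text
t: 16.33
ee_pos: [616.8, 209.4, 99.5]
orientation: [0.967, 1.348, -1.036]
ft_force: [-0.9, 0.1, 0.3]
width: 0.0
```

```bash
python3 cas.py
```

```text
t 16.33 p [616.8 209.4  99.5] yaw_y 0.2817 xdown [-0.04  -0.022 -0.999] F [-0.86  0.07  0.33] M [0.02 0.01 0.03] w 0.0 q [ 0.31  0.63  1.61 -0.01  0.95  1.61]
TCP in casing: x 63.4 y 0.1 z 99.5 F along casing x,y: -0.81 0.3 Fz 0.33 tool pitch -0.044
```

Request:
{"method": "send_rows", "body": {"rows": [[3,0,0,0],[3,0,0,0],[2,0,0,0],[2,0,0,0],[0,0,0,0]]}}

```text
t: 16.75
ee_pos: [616.2, 209.1, 88.0]
orientation: [0.967, 1.349, -1.037]
ft_force: [-0.1, 0.3, 0.6]
width: 1.0
```

```bash
python3 cas.py
```

```text
t 16.75 p [616.2 209.1  88. ] yaw_y 0.2816 xdown [-0.04  -0.022 -0.999] F [-0.12  0.26  0.58] M [ 0.   -0.01 -0.07] w 1.0 q [ 0.31  0.64  1.61 -0.01  0.93  1.61]
TCP in casing: x 62.8 y -0.0 z 88.0 F along casing x,y: -0.05 0.28 Fz 0.58 tool pitch -0.045
```

Request:
{"method": "send_rows", "body": {"rows": [[2,0,0,0],[2,0,0,0]]}}

```text
t: 16.92
ee_pos: [616.4, 209.2, 84.4]
orientation: [0.967, 1.348, -1.036]
ft_force: [0.7, 0.6, 0.1]
width: 0.6
```

```bash
python3 cas.py
```

```text
t 16.92 p [616.4 209.2  84.4] yaw_y 0.2817 xdown [-0.039 -0.022 -0.999] F [0.73 0.59 0.12] M [-0.01 -0.06  0.02] w 0.6 q [ 0.31  0.65  1.61 -0.01  0.93  1.61]
TCP in casing: x 63.0 y -0.1 z 84.4 F along casing x,y: 0.86 0.37 Fz 0.12 tool pitch -0.044
```

```bash
python3 -c "
from h import *
o,M,p=st()
s=ctrl.get_image('scene')
C=cloud(s); r=C[...,:2]-[555.8,192.]; a=.277; X=r@[np.cos(a),np.sin(a)]; Y=r@[-np.sin(a),np.cos(a)]; Z=C[...,2]
for lo,hi in((-45,-20),(20,45)):
  m=(X>30)&(X<75)&(Y>lo)&(Y<hi)&(Z>66)&(Z<98); A=np.c_[X[m],np.ones(m.sum())]; print(m.sum(),np.linalg.lstsq(A,Z[m],rcond=None)[0])
crop(s,365,190,475,300,6,'pics/s9.png')"
```

```text
t 16.92 p [616.4 209.2  84.4] yaw_y 0.2817 xdown [-0.039 -0.022 -0.999] F [0.73 0.59 0.12] M [-0.01 -0.06  0.02] w 0.6 q [ 0.31  0.65  1.61 -0.01  0.93  1.61]
183 [9.57177127e-03 7.38102494e+01]
130 [3.13105941e-02 7.23654381e+01]
```

View pics/s9.png

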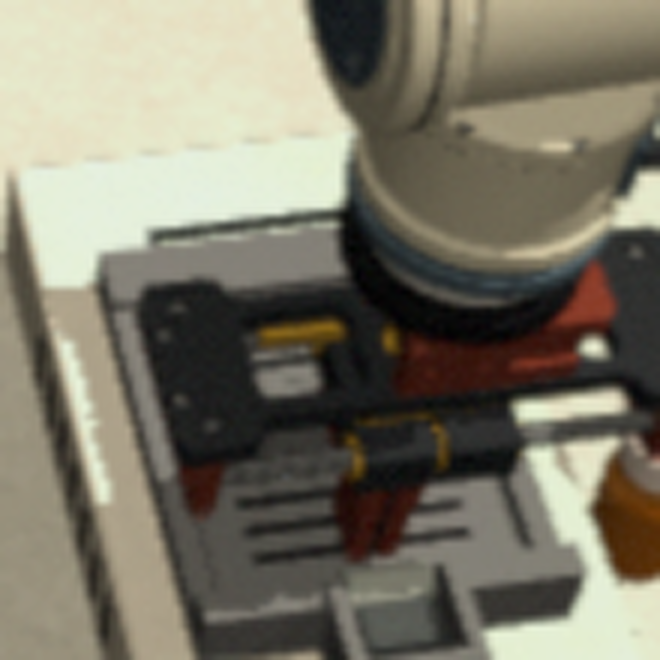

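It already snapped down during the approach rows: the plate slope is about 0.01–0.03. I'll press lightly to confirm it is home.

Request:
{"method": "send_rows", "body": {"rows": [[2.5,0,0,0],[2.5,0,0,0],[2,0,0,0],[0,0,0,0]]}}

```text
t: 17.3
ee_pos: [616.2, 209.0, 76.7]
orientation: [0.967, 1.348, -1.036]
ft_force: [-1.0, 0.6, 0.6]
width: 0.6
```

```bash
python3 cas.py
```

```text
t 17.3 p [616.2 209.   76.7] yaw_y 0.2817 xdown [-0.039 -0.022 -0.999] F [-0.98  0.55  0.65] M [-0.    0.01  0.04] w 0.6 q [ 0.31  0.66  1.62 -0.01  0.91  1.61]
TCP in casing: x 62.8 y -0.1 z 76.7 F along casing x,y: -0.79 0.8 Fz 0.65 tool pitch -0.043
```

Request:
{"method": "send_rows", "body": {"rows": [[2,0,0,0],[2,0,0,0]]}}

```text
t: 17.47
ee_pos: [616.3, 209.1, 76.3]
orientation: [0.967, 1.348, -1.036]
ft_force: [-7.9, -3.0, 21.1]
width: 0.3
```

```bash
python3 cas.py
```

```text
t 17.47 p [616.3 209.1  76.3] yaw_y 0.2816 xdown [-0.039 -0.022 -0.999] F [-7.87 -2.98 21.12] M [-0.43  1.42 -0.  ] w 0.3 q [ 0.31  0.66  1.62 -0.01  0.91  1.61]
TCP in casing: x 62.9 y -0.1 z 76.3 F along casing x,y: -8.39 -0.72 Fz 21.12 tool pitch -0.044
```

It is firm at z = 76.3, where the seated plate top should be 76. Backing off now.

Request:
{"method": "send_rows", "body": {"rows": [[-5,0,0,0],[-12,0,0,0],[-25,0,0,0],[-30,0,0,0],[-30,0,0,0],[-30,0,0,0],[-30,-10,0,0],[-10,-20,20,0],[0,-30,30,0],[0,-30,30,0]]}}

```text
t: 18.3
ee_pos: [561.1, 114.4, 265.8]
orientation: [0.966, 1.347, -1.026]
ft_force: [0.0, -0.5, -0.6]
width: 0.6
```

Request:
{"method": "send_rows", "body": {"rows": [[0,-15,40,0],[0,-15,40,0],[0,-15,40,0],[0,-15,40,0],[0,-10,30,0],[0,0,0,0]]}}

```text
t: 18.8
ee_pos: [544.1, -91.8, 277.0]
orientation: [0.966, 1.34, -1.022]
ft_force: [-0.5, -0.5, 0.1]
width: 0.7
```

```bash
python3 cas.py; python3 -c "
from h import *
s=ctrl.get_image('scene');t=ctrl.get_image('top')
crop(s,355,200,485,330,4,'pics/s10.png');crop(t,180,160,300,310,4,'pics/t10.png'); cv2.imwrite('pics/top10.png',t['img'][:,:,::-1])
a=.277
for n,d,c in(('s',s,[555.8,192.]),('t',t,[551.,193.5])):
  C=cloud(d); r=C[...,:2]-c; X=r@[np.cos(a),np.sin(a)]; Y=r@[-np.sin(a),np.cos(a)]; Z=C[...,2]
  m=(abs(X-18)<58)&(abs(X-18)>22)&(abs(Y)<45)&(Z>66)&(Z<98); A=np.c_[X[m],Y[m],np.ones(m.sum())]; k=np.linalg.lstsq(A,Z[m],rcond=None)[0]; print(n,m.sum(),k, 'casing top', np.median(Z[(X<-95)&(X>-130)&(abs(Y)<70)]))
"
```

```text
t 18.8 p [544.1 -91.8 277. ] yaw_y 0.2893 xdown [-0.026 -0.022 -0.999] F [-0.49 -0.45  0.06] M [-0.03 -0.04 -0.02] w 0.7 q [-0.17  0.27  1.73 -0.03  1.17  1.12]
TCP in casing: x -88.8 y -269.8 z 277.0 F along casing x,y: -0.6 -0.3 Fz 0.06 tool pitch -0.031
s 938 [-1.72155804e-04  2.65638620e-03  7.45028735e+01] casing top 60.710558318988205
t 1180 [-6.80789821e-04  4.96917876e-04  7.70901693e+01] casing top 62.921732714613654
```

View pics/s10.png

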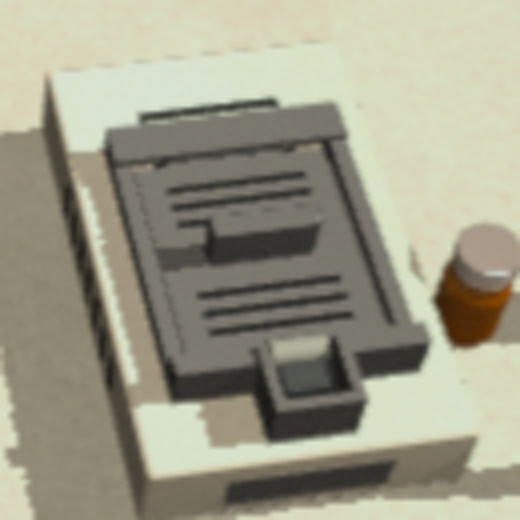

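View pics/t10.png

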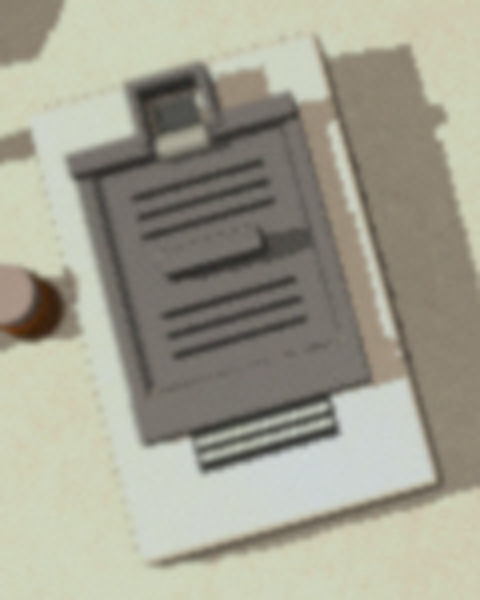

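The cover is flat: its top is 13.8 and 14.2 mm above the casing top in the two views (14 expected), with slopes under 0.003. The roller sits in its original place over the plate edge, and the jar hasn't moved.

```bash
python3 -c "
from workcell import ctrl
print(ctrl.close_job())"
```

```text
the job is handed in; nothing more can be done
None
```

The cover is back on the unit and handed in at about 19 s. The job reports no verdict, so these are my own checks.

**What I did:**
- **Grip and tilt:** I gripped the cover by the rib's end faces. The tool cannot pitch, so I tilted it to about 0.28 rad by letting its far edge pivot on the casing's near edge, at roughly 4–5 N.
- **Hook:** I hooked the tongue under the ledge until it met the stop, with 5.6 N felt. That fits a frame shift of about +17 mm.
- **Swing and press:** I swung it down to 0.13 rad on the roller, let go, and pressed near the far edge with shut fingers.

**Last checks:**
- **Flatness:** the plate top was 13.8 and 14.2 mm above the casing top in the two views (14 expected), with slopes under 0.003.
- **Catch:** the roller looked back out over the edge. This is judged from the pictures only, not measured.
- **Arm and bench:** the arm was clear and the gripper empty. I checked the jar by eye and it had not moved; I did not re-measure the other bystanders.

**Did not go as expected:**
- The snap itself was not seen in the force readings. The cover was already flat when I looked between press steps.
- The confirming push peaked at about 21 N vertical plus 8 N sideways, roughly 22–23 N in all. That is under the 25 N asked for, but firmer than I intended.
- The two cameras disagreed by about 5 mm in x throughout. I used the scene camera, which matched the fingertips.

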